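# Put the painted astronaut in the curing cabinet

### The job

Pull the curing cabinet's slanted door all the way down, lift the orange astronaut by its body and set it gently (do not drop it) on the dark tray inside, turned so that the notch of its wooden tray drops over the red key and it sits fully down. Then push the door fully shut and press the green start button all the way in. Leave the blue astronaut, the paints and the brush where they are.

Things in the scene. Friction and masses are not known exactly. Their poses are not given: they have to be found in the camera images.
- cabinet: White slant-front curing cabinet, fixed. Origin on the bench below the middle of the door's hinge line; +x horizontal, into the cabinet (the open door lies along -x), y along the hinge, z up. 300 mm wide; side walls 10 mm thick rise with the shut door at 40 degrees. Heater housing at x 165 to 245 mm, 180 mm high. Inner floor 30 mm, front sill 48 mm high. Open, the inside is reached from straight above.
- door_hinge (a point): Middle of the door's hinge line at the cabinet's front lower edge, 60 mm above the bench; axes as the cabinet's. Inside, a gripper's wide side fits best along the hinge (280 mm between the side walls).
- door_handle (a point): Middle of the door's handle: round steel bar 12 mm thick, 120 mm long, parallel to the hinge, on a stalk at each end, in the door's plane, 268 mm from the hinge and 48 mm beyond the door's free edge. Can be gripped from above: shut, it is 232 mm above the bench and 52 mm above the housing; open, 60 mm above the bench with a 42 mm gap between bar and door edge.
- door (a joint): Clear door in an orange frame, hinged at the bottom, 300 mm wide, 220 mm hinge to free edge, 8 mm thick. 0 rad = shut, leaning back over the cabinet 40 degrees above horizontal; grows as it swings over and down to the front (cabinet -x); 2.443 rad = stop, level, fully open. Handle elevation = 40 degrees + this angle. Stiff hinge: stays where left; about 5 N at the handle moves it.
- start_top (a point): Top of the green round start button, 28 mm across, on a grey block (62 by 65 mm, 50 mm high) at the cabinet's side, at about x -20, y -180 mm in the cabinet's frame; pressed straight down.
- start (a joint): Travel of the start button: 0 = up, 0.006 m = fully down (5 N); it springs back.
- lower_tray: Dark steel keyed tray fixed on the cabinet's floor. Origin: centre of its underside, z up. Flange 116 mm across, 6 mm thick; on it a round boss 71 mm across and a red radial key along +x, 10 mm wide, radius 33 to 52 mm; boss and key top 16 mm above the origin. A figure tray fits over the boss, its notch over the key, and then rests on the flange, 6 mm above this origin.
- orange_figure: Toy astronaut, orange suit and helmet, green trim, fixed on its round wooden tray; about 0.16 kg, loose. Origin: centre of the tray's underside, z up. Tray 90 mm across, 18 mm high, hollow below (12 deep, 76 across); a 16 mm notch in its rim at +x, where a red stripe and the black visor point. Figure round, 36 mm across from 24 to 68 mm above the origin, top 78; hard, dry, may be gripped there any way.
- blue_figure: Toy astronaut in a blue suit and helmet with yellow trim on an equal tray (same sizes and axes); to be left alone.
- red_bottle: Bystander: small red paint bottle with a green cap, 44 mm across, 115 mm tall, loose; origin at the centre of its underside.
- white_jar: Bystander: white paint jar, 56 mm across, 75 mm tall, loose; origin at the centre of its underside.
- gold_jar: Bystander: dark green paint jar with a gold cap, 60 mm across, 80 mm tall, loose; origin at the centre of its underside.
- green_pot: Bystander: brown pot with a green cap, 48 mm across, 60 mm tall, loose; origin at the centre of its underside.
- black_pot: Bystander: orange pot with a black cap, 48 mm across, 70 mm tall, loose; origin at the centre of its underside.
- brush: Bystander: paint brush lying flat, 170 mm long, loose; origin at the centre of its underside.
Not all that is in view belongs to the job. Leave any turquoise look-alike of the orange_figure alone.

How it is judged:
On the way, in this order (a step that is already met when the one before it is completed fails the run):
1. the door is pulled all the way down (value of joint door above 2.25 rad), for 0.2 s.
2. the orange astronaut is lifted clear of the bench (height (world z) of orange_figure above 0.055 m and contact force between orange_figure and the fingers above 0.3 N), for 0.1 s.
3. it sits upright, fully down on the key of the lower tray, and is let go (horizontal distance between orange_figure and lower_tray below 0.005 m and z of orange_figure in the frame of lower_tray between 0.003 and 0.0085 m and angle between orange_figure's own z axis and vertical below 0.05 rad and angle between the x axis of orange_figure and the x axis of lower_tray, either way round below 0.12 rad and contact force between orange_figure and the fingers below 0.1 N), for 0.2 s.
4. the door is pushed fully shut (value of joint door below 0.05 rad), for 0.2 s.
5. the start button is pressed all the way in with the door shut (value of joint start above 0.0045 m and value of joint door below 0.05 rad), for 0.05 s.
At the end, for the whole second after the job is handed in: Orange astronaut seated over the key (centres within 5 mm, at most 2.5 mm above flush, tilt below 0.05 rad, notch within 0.12 rad of the key), let go and at rest; door below 0.05 rad; start button back up; blue astronaut within 30 mm of its start (all of step 3 and value of joint door below 0.05 rad and linear speed of orange_figure below 0.02 m/s and distance of blue_figure from where it was at the start of the episode below 0.03 m and value of joint start below 0.002 m); the robot touches nothing.
It fails at once if the blue astronaut is moved by more than 30 mm (distance of blue_figure from where it was at the start of the episode above 0.03 m).
It fails at once if the orange astronaut falls freely (faster than 0.45 m/s while nothing grips it) (linear speed of orange_figure above 0.45 m/s and contact force between orange_figure and the fingers below 0.1 N).
It fails at once if a paint pot or the brush is moved by more than 50 mm or a pot is tipped over (distance of any of red_bottle, white_jar, gold_jar, green_pot, black_pot, brush from where it was at the start of the episode above 0.05 m or angle between any of red_bottle, white_jar, gold_jar, green_pot, black_pot's own z axis and vertical above 0.6 rad).
It also fails if it takes over 72 s, if anything falls off the work surface, if the arm or the gripper's body presses on something with over 40 N, if the wrist force passes 120 N, or if a joint passes its speed limit or range.

### The arm

A 6-joint arm with a two-finger parallel gripper is mounted at the origin on the work surface. World frame = base frame: x ahead of the robot, y to its left, z up, the work surface at z = 0. Lengths are in m, angles in rad, forces in N, time in s.
With the tool pointing down it reaches from about 0.4 to 0.825 m from the base axis. Payload 7 kg.
Tool frame: the origin (TCP) lies midway between the tips of the shut fingers; the grasp point (between the pads) lies 19 mm behind it (manip.tcp_to_grasp is the distance from the TCP to the grasp point, in m); z points along the fingers, y is the line along which they close (so a half turn about z gives the same grasp; the last joint's range is limited). The gripper opens to 85 mm and grips with 20 to 120 N. Pads are 22 mm wide; open, the fingers measure 114 mm over their backs; the gripper's body (76 mm by 85 mm) begins 54 mm behind the grasp point. The pads swing forward as they close: fully open they stand 13 mm farther back than shut.
Start: joints at [0.288, 0.359, 0.012, 0, -1.224, -0.288], TCP at [0.675, -0, 0.231] pointing down, gripper open.
Joint ranges: [-3.07, 3.07], [-1.43, 2.12], [-1.02, 1.25], [-3.03, 1.67], [-3.05, -0], [-3.03, 3.03]. Speed limits (rad/s): [2.39, 2.39, 3.01, 3.14, 3.14, 3.14].

### API

Orientations are given as a rotation vector (axis times angle).
In Python, from bench import get_obs, vision, manip gives the robot as it stands. The module is installed in compiled form; this text tells all that it offers.
- The arm moves only by the tool jog_arm, never from a script. Its argument "deltas" is a list of rows, each a list of 7 numbers: the shift along the tool's x, y, z in cm, then the turn, a rotation vector about the tool's x, y, z in degrees, then the opening, from 0 (shut) to 1 (fully open). A call has exactly 5 rows; each row is the pose to reach, as a shift and turn from the pose commanded when the call began, along the tool's axes at that moment; what a row does not reach only later rows make up. A row lasts 1/10 s, in which the tool goes at most 50 mm and 8.59 degrees, less where a joint would pass 70% of its speed; a pose out of reach is approached as far as the arm can. A call with a gripper value outside its range is refused whole. The fingers move at their own pace and stop on an object; "force" is the grip in N (left out, the last holds). Time passes only in rows, so rows that repeat a pose let the fingers close, or fill a call up. It gives the time, the measured TCP pose, the force, the opening and the grip force at its end, in the units of the state.
- get_obs(): the state, without advancing time (a new reading comes with each control period).
- vision.get_image(name): name is "scene" or "side" or "wrist"; returns a dict with "img" (420x560x3 uint8, blue, green, red), "fx", "fy", "cx", "cy" (pixels), "D" ([k1, k2, p1, p2, k3] as OpenCV has them; the pictures are not rectified), "rvec" (rotation vector, rad) and "tvec" (3), from world to camera coordinates, as OpenCV has them. Camera axes: x right, y down, z forward; pixel columns grow to the right and rows downward; lengths in m; the calibration is good to about 2 mm. A picture is of the moment at which its call begins. There is no depth.
- manip.close_job(): hands the job in; it is judged then, once.
The state is a dict: "clock": time; "qpos": joint angles; "qvel": joint speeds; "joint_torque": joint torques, N m; "ee_pos": TCP position; "orientation": TCP orientation; "wrist_force": force on the tool from outside, world axes, zero at the start; "torque": the same for the moment, N m; "width": opening from 0.0 (shut) to 1.0 (fully open); "finger_force": force on a finger pad.
Only numpy, scipy, OpenCV 4.12 (cv2) and the standard library are available. Lean on these libraries where they do the work, as an engineer would, in place of code of your own. Each camera call takes 0.05 s, during which the arm holds its last target. There are 200 camera calls.

## Working session

There is one attempt and no reset: what is moved stays moved. The work goes in short steps, Python scripts to look and compute and a tool call to move; the robot and the scene stay as the last step left them, time stands still between calls to the robot, and variables do not carry over. Pictures are saved under pics/ and viewed, at most 10 in all, crops included, and the job is handed in when it is done.

Besides the shell and the picture viewer there is one more tool, called after "Call:" by a JSON object that holds its "api" and its "payload", one argument or row to a line. jog_arm: Moves the arm, as the interface text tells. Its arguments: {"type":"object","properties":{"deltas":{"type":"array","items":{"type":"array","items":{"type":"number"}}},"force":{"type":"number"}},"required":["deltas"]}

```bash
mkdir -p pics; cat > h.py <<'E'
import numpy as np, cv2
from bench import get_obs, vision, manip
from scipy.spatial.transform import Rotation as R
def cam(n):
    d=vision.get_image(n); d['K']=np.array([[d['fx'],0,d['cx']],[0,d['fy'],d['cy']],[0,0,1.]])
    d['R']=cv2.Rodrigues(np.array(d['rvec'],float))[0]; d['t']=np.array(d['tvec'],float).ravel(); d['D']=np.array(d['D'],float); return d
def ray(d,uv):
    p=cv2.undistortPoints(np.array(uv,float).reshape(-1,1,2),d['K'],d['D']).reshape(-1,2)
    v=np.c_[p,np.ones(len(p))]@d['R']; return -d['R'].T@d['t'], v/np.linalg.norm(v,axis=1)[:,None]
def plane(d,uv,z):
    c,v=ray(d,uv); return c+v*((z-c[2])/v[:,2])[:,None]
def proj(d,P):
    return cv2.projectPoints(np.array(P,float).reshape(-1,1,3),np.array(d['rvec'],float),d['t'],d['K'],d['D'])[0].reshape(-1,2)
def tri(d1,u1,d2,u2):
    c1,v1=ray(d1,u1);c2,v2=ray(d2,u2);v1=v1[0];v2=v2[0]
    s=np.linalg.lstsq(np.c_[v1,-v2],c2-c1,rcond=None)[0];a=c1+s[0]*v1;b=c2+s[1]*v2
    return (a+b)/2,np.linalg.norm(a-b)
E
python3 - <<'E'
from h import *
import pickle
D={n:cam(n) for n in("scene","side","wrist")}
pickle.dump(D,open('d0.pkl','wb'))
for n,d in D.items(): cv2.imwrite(f'pics/{n}0.png',d['img']); print(n,-d['R'].T@d['t'],d['R'][2])
print(get_obs())
E
```

```text
scene [1.21549144 0.58403153 1.77547967] [-0.34940303 -0.35771556 -0.86600063]
side [-0.06990747 -0.85218998  1.28356078] [ 0.43503207  0.49403989 -0.75277599]
wrist [ 0.67497239 -0.07558101  0.37396124] [-8.10467095e-04  2.90165269e-01 -9.56976207e-01]
{'clock': 0.15, 'qpos': array([ 2.88114788e-01,  3.59211765e-01,  1.12565037e-02, -1.90902169e-04,
       -1.22413254e+00, -2.88101216e-01]), 'qvel': array([-0.00113888, -0.00205394,  0.0024012 ,  0.0011314 ,  0.00086341,
        0.00018324]), 'joint_torque': array([-2.36291526e-03, -5.83877099e+01,  2.93650192e+01,  6.94064632e+00,
       -4.26741812e-03,  1.52487612e-06]), 'ee_pos': array([ 6.74626476e-01, -4.28465918e-05,  2.30591678e-01]), 'orientation': array([ 2.22064217e+00, -2.22075633e+00, -1.21516493e-03]), 'wrist_force': array([-0.18658024,  0.76866538, -0.49930784]), 'torque': array([ 0.03452622, -0.02223582,  0.01226638]), 'finger_force': 0.0, 'width': 1.0029106309135365}
```

View pics/scene0.png

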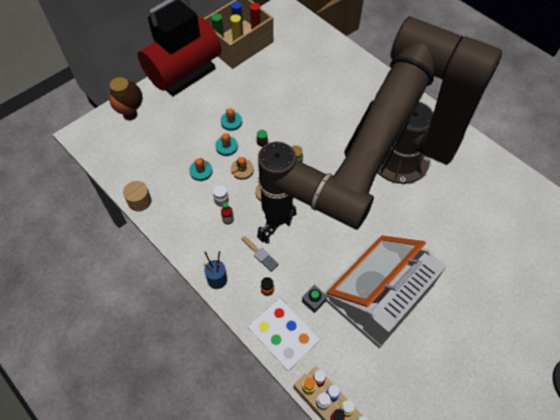

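View pics/side0.png

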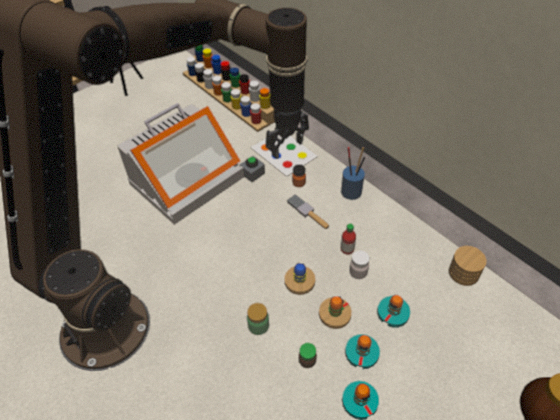

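The scene shows the cabinet at scene (385,285) and side (180,165), with the door shut and the green button at scene (315,295) and side (252,160). These could be taken for the orange astronaut, in side pixels:
- orange figure on a wooden tray: (335,311)
- turquoise-tray figures: (394,309), (362,350) and (360,398)
- blue figure: (300,277)

I choose (335,311), the only orange figure on wood.

```bash
python3 - <<'E'
from h import *
import pickle
D=pickle.load(open('d0.pkl','rb'))
C={}
for n,box in(("scene",(300,220,450,320)),("side",(110,90,260,220))):
    d=D[n]; h=cv2.cvtColor(d['img'],cv2.COLOR_BGR2HSV)
    m=cv2.inRange(h,(5,170,90),(18,255,255)); k=np.zeros_like(m); x0,y0,x1,y1=box; k[y0:y1,x0:x1]=m[y0:y1,x0:x1]
    c=max(cv2.findContours(k,0,2)[0],key=cv2.contourArea); hull=cv2.convexHull(c)
    for e in np.arange(2,20,.5):
        a=cv2.approxPolyDP(hull,e,True)
        if len(a)==4: break
    print(n,e,a.reshape(-1,2).tolist()); C[n]=a.reshape(-1,2)
    # other saturated blobs
    for nm,lo,hi in(("orange",(3,150,90),(18,255,255)),("blue",(105,120,60),(125,255,255)),("green",(50,120,60),(75,255,255)),("turq",(82,120,80),(98,255,255)),("wood",(10,70,120),(22,165,255)),("red",(174,150,90),(180,255,255)),("red0",(0,170,90),(3,255,255))):
        mm=cv2.inRange(h,lo,hi); q,l,s,ct=cv2.connectedComponentsWithStats(mm)
        print(nm,[(ct[i].round(1).tolist(),int(s[i,4])) for i in range(1,q) if s[i,4]>12])
a=cv2.resize(D['side']['img'][255:425,250:420],None,fx=3,fy=3,interpolation=2)
b=cv2.resize(D['side']['img'][80:230,110:275],None,fx=3,fy=3,interpolation=2)[:450]
a=cv2.resize(a,(290,290*a.shape[0]//a.shape[1])) if 0 else a
H=max(len(a),len(b)); 
cv2.imwrite('pics/crop1.png',cv2.resize(D['side']['img'][255:345,255:420],None,fx=4.8,fy=4.8,interpolation=2))
cv2.imwrite('pics/cab1.png',cv2.resize(D['side']['img'][85:225,105:275],None,fx=4.2,fy=4.2,interpolation=2))
E
```

```text
scene 2.0 [[424, 242], [368, 305], [327, 292], [382, 236]]
orange [([118.4, 84.8], 85), ([116.1, 102.7], 98), ([229.9, 112.1], 41), ([225.1, 137.1], 43), ([297.9, 149.6], 13), ([198.8, 162.1], 48), ([241.3, 160.8], 46), ([235.0, 171.0], 15), ([377.4, 271.1], 1094), ([267.0, 290.4], 26), ([303.3, 338.1], 63), ([309.5, 383.2], 117)]
blue [([235.8, 5.3], 68), ([214.9, 270.9], 230), ([291.0, 325.1], 68), ([333.5, 398.3], 15)]
green [([216.4, 17.1], 59), ([261.6, 134.2], 61), ([224.9, 204.6], 25), ([314.6, 293.7], 58), ([275.8, 339.2], 63)]
turq [([230.8, 121.4], 192), ([226.2, 146.3], 211), ([200.1, 171.7], 212)]
wood [([219.3, 9.1], 50), ([240.7, 30.9], 302), ([118.4, 83.7], 173), ([297.4, 149.7], 62), ([245.2, 170.1], 144), ([233.6, 166.6], 45), ([134.8, 190.8], 378), ([258.0, 191.4], 51), ([249.5, 243.8], 85), ([356.2, 266.6], 85), ([303.7, 338.8], 26), ([319.4, 394.5], 631), ([353.3, 415.5], 81)]
red []
red0 [([254.5, 6.1], 59), ([180.7, 48.5], 1235), ([226.3, 211.7], 55), ([278.6, 312.6], 54)]
side 2.0 [[207, 107], [238, 161], [167, 206], [132, 150]]
orange [([207.1, 60.6], 52), ([2
[... 634 characters left out ...]
 22), ([226.6, 102.8], 434), ([73.8, 78.4], 14), ([222.9, 81.9], 22), ([236.6, 88.1], 14), ([244.7, 94.4], 21), ([263.6, 107.4], 88), ([207.8, 108.1], 13), ([215.0, 118.5], 14), ([190.6, 122.5], 15), ([178.9, 129.4], 15), ([226.5, 137.8], 31), ([165.8, 137.0], 15), ([237.5, 156.6], 13), ([147.0, 162.8], 20), ([222.4, 164.6], 13), ([203.3, 176.9], 14), ([190.4, 185.3], 19), ([172.8, 194.8], 24), ([165.4, 203.9], 16), ([317.9, 219.2], 126), ([470.1, 258.3], 665), ([299.4, 280.6], 453), ([399.7, 297.3], 14), ([333.8, 313.9], 487), ([256.6, 311.1], 254), ([554.4, 374.9], 13)]
red []
red0 [([225.0, 63.6], 34), ([287.2, 163.9], 33), ([348.7, 236.1], 81), ([360.4, 360.6], 14), ([367.6, 409.3], 19)]
```

View pics/crop1.png

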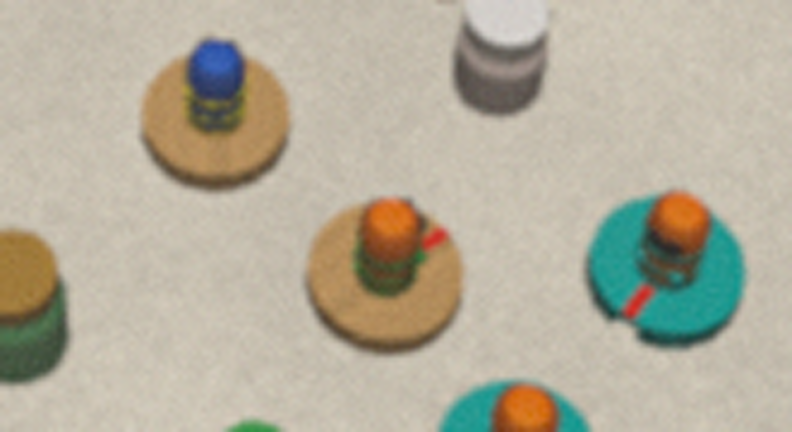

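View pics/cab1.png

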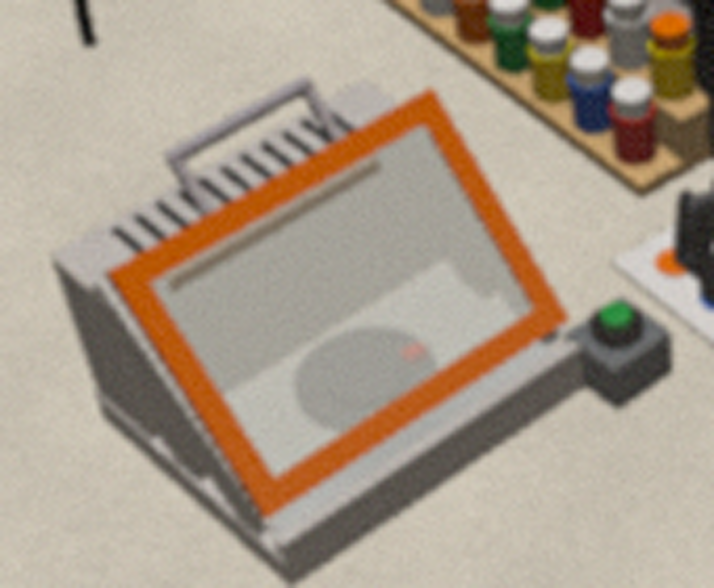

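The crop confirms the choice: an orange figure with green trim on wood, with its red stripe and visor at side (345,305). The cabinet crop shows the handle bar from about side (146,123) to (178,105). Through the door the tray is near (192,177), with its key near (203,169).

```bash
python3 - <<'E'
from h import *
import pickle
D=pickle.load(open('d0.pkl','rb')); S,T=D['scene'],D['side']
P=[]
for s,t in(((327,292),(238,161)),((382,236),(167,206)),((368,305),(207,107)),((424,242),(132,150))):
    p,e=tri(S,s,T,t); P.append(p); print('corner',p.round(4),e.round(4))
P=np.array(P)
hm=(P[0]+P[1])/2; fm=(P[2]+P[3])/2; y=(P[1]-P[0]); print('width',np.linalg.norm(y),np.linalg.norm(P[3]-P[2]),'len',np.linalg.norm(P[2]-P[0]),np.linalg.norm(P[3]-P[1]))
y2=P[3]-P[2]+y; x=fm-hm; print('yaw from y',np.degrees(np.arctan2(-y2[0],y2[1])),'from x',np.degrees(np.arctan2(x[1],x[0])),'elev',np.degrees(np.arctan2(x[2],np.hypot(*x[:2]))),hm,fm)
print('button',tri(S,(314.6,293.7),T,(251.4,159.8)))
print('handle',plane(T,[(146,123),(177.6,105.2)],.232))
print('tray',plane(T,[(192,177),(203,169)],.046))
print('orange head',tri(S,(241.3,160.8),T,(336.9,302.8)),'tray scene',plane(S,[(242,168)],.018),'tray side',plane(T,[(335,312)],.018),'stripe',plane(T,[(345,304.8)],.018))
print('blue side',plane(T,[(299.6,280)],.018))
print('bottle,white,gold,green,black,brush',plane(T,[(349,240),(360,265),(257,318),(307.4,351),(299,175),(308,212)],.04).round(3))
E
```

```text
corner [0.6407 0.2161 0.0684] 0.002
corner [0.3486 0.2025 0.0726] 0.0012
corner [0.6335 0.3594 0.2182] 0.0065
corner [0.3425 0.3407 0.2193] 0.0027
width 0.2924858762148557 0.29165066283835667 len 0.2074543015503154 0.20156112387990296
yaw from y 93.17027015013782 from x 92.70240229498435 elev 46.449900086657934 [0.49463421 0.20932094 0.0705203 ] [0.48799092 0.35006627 0.21874028]
button (array([0.67678802, 0.19101025, 0.06863821]), np.float64(0.0010780707550096913))
handle [[0.43621209 0.40568383 0.232     ]
 [0.560825   0.4139406  0.232     ]]
tray [[0.49100959 0.27970319 0.046     ]
 [0.54067498 0.28599997 0.046     ]]
orange head (array([ 0.49859999, -0.3908146 ,  0.06217102]), np.float64(0.0045052122659890005)) tray scene [[ 0.49918456 -0.38638896  0.018     ]] tray side [[ 0.4964046  -0.39258223  0.018     ]] stripe [[ 0.53313738 -0.39528149  0.018     ]]
blue side [[ 0.49466584 -0.25015105  0.018     ]]
bottle,white,gold,green,black,brush [[ 0.692 -0.256  0.04 ]
 [ 0.65  -0.34   0.04 ]
 [ 0.318 -0.273  0.04 ]
 [ 0.354 -0.433  0.04 ]
 [ 0.767  0.049  0.04 ]
 [ 0.677 -0.091  0.04 ]]
```

Call:
{"api": "jog_arm", "payload": {
  "deltas": [
    [-4,1.8,-1.4,0,0,0,1],
    [-8,3.6,-2.8,0,0,0,1],
    [-12,5.4,-4.2,0,0,0,1],
    [-16,7.2,-5.6,0,0,0,1],
    [-20,9,-7,0,0,0,1]
  ]
}}

```text
clock: 0.65
ee_pos: [0.5839, 0.2013, 0.3017]
orientation: [2.221, -2.221, -0.0]
wrist_force: [0.4, 1.2, 0.2]
width: 1.002
finger_force: 0.0
```

Call:
{"api": "jog_arm", "payload": {
  "deltas": [
    [-4.2,1.7,0,0,0,-8,0.6],
    [-8.4,3.4,0,0,0,-16,0.6],
    [-12.6,5.2,0,0,0,-24,0.6],
    [-16.8,7,0,0,0,-32,0.6],
    [-21,8.6,0,0,0,-40,0.6]
  ]
}}

```text
clock: 1.15
ee_pos: [0.4977, 0.4115, 0.3013]
orientation: [2.851, -1.319, -0.0]
wrist_force: [0.2, 0.3, -0.1]
width: 0.601
finger_force: 0.0
```

Call:
{"api": "jog_arm", "payload": {
  "deltas": [
    [0,0,0,0,0,-8,0.5],
    [0,0,0,0,0,-16,0.5],
    [0,0,0,0,0,-24,0.5],
    [0,0,0,0,0,-32,0.5],
    [0,0,0,0,0,-40,0.5]
  ]
}}

```text
clock: 1.65
ee_pos: [0.4988, 0.41, 0.3009]
orientation: [3.13, -0.265, -0.001]
wrist_force: [0.3, -0.5, -0.3]
width: 0.5
finger_force: 0.0
```

Call:
{"api": "jog_arm", "payload": {
  "deltas": [
    [0,0,0,0,0,-8,0.5],
    [0,0,0,0,0,-13,0.5],
    [0,0,0,0,0,-13,0.5],
    [0,0,0,0,0,-13,0.5],
    [0,0,0,0,0,-13,0.5]
  ]
}}

```text
clock: 2.15
ee_pos: [0.4989, 0.41, 0.3012]
orientation: [3.14, 0.079, -0.0]
wrist_force: [0.4, 0.4, 0.0]
width: 0.503
finger_force: 0.0
```

```bash
cat >> h.py <<'E'
def row(p,yaw=None):
    "delta row to world p; yaw = world angle (deg) of tool x"
    o=get_obs(); r=R.from_rotvec(o['orientation']); M=r.as_matrix(); t=M.T@(np.array(p)-o['ee_pos'])*100
    w=np.zeros(3)
    if yaw is not None:
        a=np.radians(yaw); T=np.array([[np.cos(a),np.sin(a),0],[np.sin(a),-np.cos(a),0],[0,0,-1]]); w=np.degrees(R.from_matrix(M.T@T).as_rotvec())
    return t.round(2).tolist(),w.round(2).tolist()
def yaw():
    M=R.from_rotvec(get_obs()['orientation']).as_matrix(); return np.degrees(np.arctan2(M[1,0],M[0,0]))
E
python3 - <<'E'
from h import *
d=cam('wrist'); cv2.imwrite('pics/w1.png',d['img'])
import pickle; pickle.dump(d,open('w1.pkl','wb'))
o=get_obs(); print(o['ee_pos'],o['qpos'],yaw(),row((.4985,.41,.3),3.3))
P=[(.4985-.06,.4065,.232),(.4985+.06,.4135,.232)]
print('predicted handle',proj(d,P).tolist())
E
```

```text
[0.49896739 0.40995128 0.30120713] [ 9.89301148e-01  2.77253164e-01  5.34096013e-02 -4.75522900e-05
 -1.34710326e+00  6.32183127e-01] 2.9036005496097594 ([-0.05, -0.01, 0.12], [0.01, 0.01, -0.4])
predicted handle [[273.34050791017904, 284.89108327852074], [271.8229392652767, 138.22547027245213]]
```

View pics/w1.png

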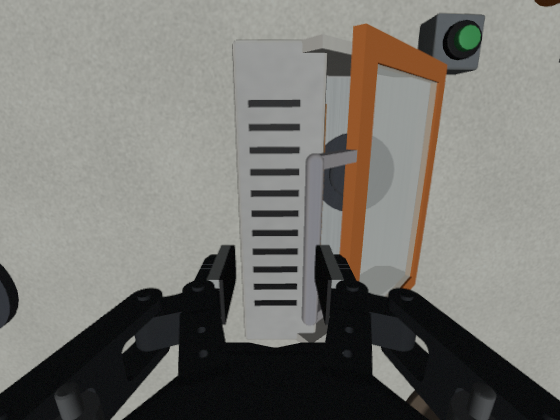

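The wrist view shows the grey handle bar from about (316,158) to (310,322), 40 px right of my estimate. So the bar lies nearer the hinge than I thought.

```bash
python3 - <<'E'
from h import *
import pickle; d=pickle.load(open('w1.pkl','rb'));D=pickle.load(open('d0.pkl','rb')); S,T=D['scene'],D['side']
for z in(.226,.232,.238): print(z,plane(d,[(316,158),(310,322)],z).round(4).tolist())
print('housing top .18',plane(d,[(234,40),(327,50),(243,339)],.18).round(4).tolist())
print('button',plane(d,[(469,37)],.06))
print('frame hinge corners .06',plane(d,[(446,70)],.06),'free',plane(d,[(358,27)],.06+.22*np.sin(np.radians(40))))
p=plane(d,[(316,158),(310,322)],.232); print('side proj',proj(T,p),'scene',proj(S,p))
E
```

```text
0.226 [[0.5452, 0.3796, 0.226], [0.3978, 0.3713, 0.226]]
0.232 [[0.546, 0.3805, 0.232], [0.4026, 0.3724, 0.232]]
0.238 [[0.5468, 0.3814, 0.238], [0.4074, 0.3735, 0.238]]
housing top .18 [[0.6329, 0.4488, 0.18], [0.6293, 0.3716, 0.18], [0.3342, 0.4357, 0.18]]
button [[0.68108102 0.18175585 0.06      ]]
frame hinge corners .06 [[0.64196393 0.20303785 0.06      ]] free [[0.6420109  0.35302174 0.20141327]]
side proj [[179.54111408 111.88891041]
 [142.30015552 132.83866827]] scene [[392.10577014 289.69601912]
 [420.21871277 258.63678076]]
```

The bar appears too near the hinge for a shut door, and the triangulated frame elevation was 46°. So the door is ajar by about 7°, with the handle near (0.486, 0.381, 0.256). At that height the bar measures 127 mm in view, matching the given length plus its thickness. I descend, grip and check.

Call:
{"api": "jog_arm", "payload": {
  "deltas": [
    [-0.6,1.5,0,0,0,0,0.5],
    [-1.3,2.9,0,0,0,0,0.5],
    [-1.3,2.9,2.5,0,0,0,0.5],
    [-1.3,2.9,4.5,0,0,0,0.5],
    [-1.3,2.9,6.4,0,0,0,0.5]
  ],
  "force": 30
}}

```text
clock: 2.7
ee_pos: [0.4874, 0.3801, 0.2367]
orientation: [-3.14, -0.08, -0.0]
wrist_force: [0.4, -0.4, -0.7]
width: 0.502
finger_force: 0.0
```

Call:
{"api": "jog_arm", "payload": {
  "deltas": [
    [0,0,0,0,0,0,0.3],
    [0,0,0,0,0,0,0.1],
    [0,0,0,0,0,0,0.0],
    [0,0,0,0,0,0,0.0],
    [0,0,0,0,0,0,0.0]
  ],
  "force": 30
}}

```text
clock: 3.2
ee_pos: [0.4878, 0.3816, 0.2386]
orientation: [-3.138, -0.083, -0.002]
wrist_force: [-3.1, 5.4, 2.2]
width: 0.128
finger_force: 29.6
```

Call:
{"api": "jog_arm", "payload": {
  "deltas": [
    [0,0,0,0,0,0,0.0],
    [0,0,0,0,0,0,0.0],
    [0,0,0,0,0,0,0.0],
    [0,0,0,0,0,0,0.0],
    [0,0,0,0,0,0,0.0]
  ]
}}

```text
clock: 3.7
ee_pos: [0.4878, 0.3816, 0.2386]
orientation: [-3.138, -0.083, -0.003]
wrist_force: [-2.3, 5.1, 1.8]
width: 0.131
finger_force: 29.6
```

```bash
python3 - <<'E'
from h import *
o=get_obs(); print(o['ee_pos'],yaw(),o['wrist_force'],o['finger_force'],o['width'])
C=np.array([.495,.199]);cx=np.array([-.05,.9987])
p=o['ee_pos']; g=p+[0,0,-.0]; g[2]+=.019
r=(g[:2]-C)@cx; print('cab x,z of bar',r,g[2]-.06,np.hypot(r,g[2]-.06),np.degrees(np.arctan2(g[2]-.06,r)))
E
```

```text
[0.48781779 0.38161439 0.23859904] 3.0235647649416677 [-2.26768268  5.0570568   1.82853756] 29.633823037147522 0.1313279716776435
cab x,z of bar 0.1827360995086195 0.19759904248337284 0.26914283132561767 47.23789682461616
```

Call:
{"api": "jog_arm", "payload": {
  "deltas": [
    [0,1.6,-1.37,0,0,0,0],
    [0,3.3,-2.61,0,0,0,0],
    [0,5.09,-3.71,0,0,0,0],
    [0,6.97,-4.67,0,0,0,0],
    [0,8.91,-5.47,0,0,0,0]
  ]
}}

```text
clock: 4.2
ee_pos: [0.4929, 0.2926, 0.2948]
orientation: [-3.136, -0.084, -0.006]
wrist_force: [-1.3, 4.6, 3.2]
width: 0.125
finger_force: 30.1
```

Call:
{"api": "jog_arm", "payload": {
  "deltas": [
    [0,2.0,-0.65,0,0,0,0],
    [0,4.05,-1.14,0,0,0,0],
    [0,6.12,-1.48,0,0,0,0],
    [0,8.22,-1.64,0,0,0,0],
    [0,10.33,-1.65,0,0,0,0]
  ]
}}

```text
clock: 4.7
ee_pos: [0.4988, 0.188, 0.3106]
orientation: [-3.138, -0.083, -0.006]
wrist_force: [3.5, 2.6, 4.5]
width: 0.129
finger_force: 30.9
```

Call:
{"api": "jog_arm", "payload": {
  "deltas": [
    [0,2.1,0.16,0,0,0,0],
    [0,4.18,0.49,0,0,0,0],
    [0,6.22,0.98,0,0,0,0],
    [0,8.22,1.63,0,0,0,0],
    [0,10.17,2.43,0,0,0,0]
  ]
}}

```text
clock: 5.2
ee_pos: [0.5042, 0.0861, 0.2855]
orientation: [-3.139, -0.082, -0.006]
wrist_force: [4.9, 3.9, -1.9]
width: 0.126
finger_force: 30.2
```

Call:
{"api": "jog_arm", "payload": {
  "deltas": [
    [0,1.88,0.95,0,0,0,0],
    [0,3.67,2.05,0,0,0,0],
    [0,5.37,3.29,0,0,0,0],
    [0,6.98,4.65,0,0,0,0],
    [0,8.46,6.14,0,0,0,0]
  ]
}}

```text
clock: 5.7
ee_pos: [0.5086, 0.0015, 0.2236]
orientation: [-3.14, -0.082, -0.006]
wrist_force: [3.7, 3.9, -1.5]
width: 0.126
finger_force: 29.9
```

Call:
{"api": "jog_arm", "payload": {
  "deltas": [
    [0,1.37,1.6,0,0,0,0],
    [0,2.61,3.3,0,0,0,0],
    [0,3.71,5.09,0,0,0,0],
    [0,4.67,6.97,0,0,0,0],
    [0,5.47,8.91,0,0,0,0]
  ]
}}

```text
clock: 6.2
ee_pos: [0.5115, -0.0527, 0.1341]
orientation: [-3.14, -0.082, -0.005]
wrist_force: [3.0, 6.6, -0.4]
width: 0.123
finger_force: 29.3
```

Call:
{"api": "jog_arm", "payload": {
  "deltas": [
    [0,0.65,2.0,0,0,0,0],
    [0,1.14,4.05,0,0,0,0],
    [0,1.48,6.12,0,0,0,0],
    [0,1.64,8.2,0,0,0,0],
    [0,1.66,9.2,0,0,0,0]
  ]
}}

```text
clock: 6.7
ee_pos: [0.5137, -0.0679, 0.0432]
orientation: [-3.14, -0.084, -0.007]
wrist_force: [-10.1, 19.2, 48.7]
width: 0.127
finger_force: 36.4
```

Call:
{"api": "jog_arm", "payload": {
  "deltas": [
    [0,0,0,0,0,0,0],
    [0,0,0,0,0,0,0],
    [0,0,0,0,0,0,0],
    [0,0,0,0,0,0,0],
    [0,0,0,0,0,0,0]
  ]
}}

```text
clock: 7.2
ee_pos: [0.5139, -0.0678, 0.0427]
orientation: [-3.139, -0.083, -0.008]
wrist_force: [4.7, 9.4, -2.8]
width: 0.126
finger_force: 32.2
```

Call:
{"api": "jog_arm", "payload": {
  "deltas": [
    [0,0,0,0,0,0,0.2],
    [0,0,0,0,0,0,0.4],
    [0,0,0,0,0,0,0.4],
    [0,0,-2,0,0,0,0.4],
    [0,0,-6,0,0,0,0.4]
  ]
}}

```text
clock: 7.7
ee_pos: [0.5085, -0.0698, 0.0998]
orientation: [3.139, 0.081, -0.011]
wrist_force: [1.2, 0.6, 0.2]
width: 0.401
finger_force: 0.0
```

Call:
{"api": "jog_arm", "payload": {
  "deltas": [
    [0,0,-4,0,0,0,0.5],
    [0,0,-8,0,0,0,1],
    [-1,-3,-12,0,0,0,1],
    [-2,-6.5,-16,0,0,0,1],
    [-3,-10,-20,0,0,0,1]
  ]
}}

```text
clock: 8.2
ee_pos: [0.4768, 0.0234, 0.2966]
orientation: [3.14, 0.08, 0.0]
wrist_force: [0.5, 1.1, 0.3]
width: 0.998
finger_force: 0.0
```

Call:
{"api": "jog_arm", "payload": {
  "deltas": [
    [-0.5,-4.5,0,0,0,0,1],
    [-1,-9,0,0,0,0,1],
    [-1.5,-13.5,0,0,0,0,1],
    [-2,-18,0,0,0,0,1],
    [-2.6,-22.3,0,0,0,0,1]
  ]
}}

```text
clock: 8.7
ee_pos: [0.4395, 0.246, 0.2951]
orientation: [3.14, 0.082, 0.0]
wrist_force: [1.6, 0.1, 0.5]
width: 0.998
finger_force: 0.0
```

Call:
{"api": "jog_arm", "payload": {
  "deltas": [
    [0,-2,0,0,0,0,1],
    [0,-2,0,0,0,0,1],
    [0,-2,0,0,0,0,1],
    [0,-2,0,0,0,0,1],
    [0,-2,0,0,0,0,1]
  ]
}}

```text
clock: 9.2
ee_pos: [0.4394, 0.2636, 0.2951]
orientation: [3.141, 0.08, 0.0]
wrist_force: [1.5, -0.2, 0.2]
width: 1.002
finger_force: 0.0
```

```bash
python3 - <<'E'
from h import *
d=cam('wrist'); cv2.imwrite('pics/w2.png',d['img'])
import pickle; pickle.dump(d,open('w2.pkl','wb'))
o=get_obs(); print(o['ee_pos'],yaw())
h=cv2.cvtColor(d['img'],cv2.COLOR_BGR2HSV)
m=cv2.inRange(h,(0,130,50),(4,255,255))|cv2.inRange(h,(172,130,50),(180,255,255))
q,l,s,ct=cv2.connectedComponentsWithStats(m)
for i in range(1,q):
    if s[i,4]>30:
        pts=np.argwhere(l==i)[:,::-1].astype(float); W=plane(d,pts,.046)[:,:2]; c=W.mean(0); w,v=np.linalg.eigh(np.cov((W-c).T))
        print('red',ct[i],s[i].tolist(),c,np.degrees(np.arctan2(v[1,1],v[0,1])),np.sqrt(w*12))
E
```

```text
[0.43943945 0.26370669 0.29512454] 2.9171767898296777
red [259.81538462  92.04615385] [255, 84, 11, 17, 130] [0.54369951 0.28657629] 167.1271594700812 [0.01042463 0.01902724]
```

View pics/w2.png

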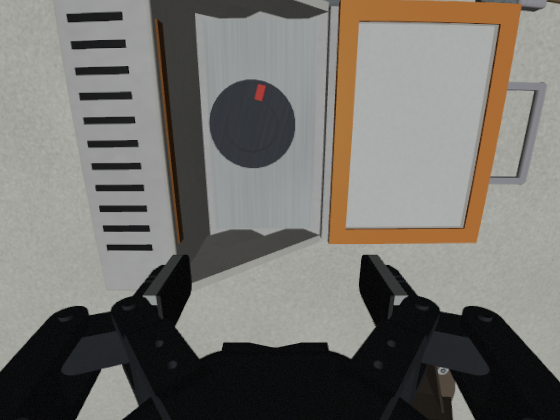

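The view shows the door lying fully open, the dark tray at (252,124) and the red key at (260,92). The key measures 10.4 by 19.0 mm at z 0.046, as given.

```bash
python3 - <<'E'
from h import *
import pickle; d=pickle.load(open('w2.pkl','rb'))
g=cv2.cvtColor(d['img'],cv2.COLOR_BGR2HSV)
m=np.zeros(g.shape[:2],np.uint8); m[70:180,200:305]=cv2.inRange(g,(0,0,0),(180,255,80))[70:180,200:305]
r=cv2.inRange(g,(0,130,50),(4,255,255)); r[:60]=0
m=cv2.morphologyEx(m|cv2.dilate(r,None)*(m*0+1),cv2.MORPH_CLOSE,np.ones((5,5)))
c=max(cv2.findContours(m,0,1)[0],key=cv2.contourArea); c=cv2.convexHull(c).reshape(-1,2).astype(float)
W=plane(d,c,.036)[:,:2]; A=np.c_[2*W,np.ones(len(W))]; s=np.linalg.lstsq(A,(W**2).sum(1),rcond=None)[0]; 
print('tray',s[:2],'diam',2*np.sqrt(s[2]+s[:2]@s[:2]),cv2.boundingRect(c.astype(np.float32)))
# through hull of key mask for orientation
pts=np.argwhere(r>0)[:,::-1].astype(float); K=plane(d,pts,.046)[:,:2]
k=K.mean(0)-s[:2]; print('key vec',k,np.hypot(*k),np.degrees(np.arctan2(k[1],k[0])))
q=cv2.minAreaRect((K*1e4).astype(np.float32)); print(q)
E
```

```text
tray [0.50220243 0.29631104] diam 0.11429168229465506 (210, 80, 85, 88)
key vec [ 0.04144233 -0.00978297] 0.042581374810006296 -13.282220016568978
((5435.28662109375, 2865.392333984375), (101.52057647705078, 188.28138732910156), 77.21330261230469)
```

Call:
{"api": "jog_arm", "payload": {
  "deltas": [
    [1.3,-2,0,0,0,8,1],
    [2.6,-4,0,0,0,16,1],
    [3.9,-6,0,0,0,24,1],
    [5.2,-8,0,0,0,32,1],
    [6.6,-10.3,-0.5,0,0,40,1]
  ]
}}

```text
clock: 9.75
ee_pos: [0.5002, 0.3707, 0.2996]
orientation: [2.975, -1.007, -0.001]
wrist_force: [0.5, -0.1, -0.5]
width: 1.001
finger_force: 0.0
```

Call:
{"api": "jog_arm", "payload": {
  "deltas": [
    [0,0,0,0,0,8,1],
    [0,0,0,0,0,16,1],
    [0,0,0,0,0,24,1],
    [0,0,0,0,0,32,1],
    [0,0,0,0,0,40,1]
  ]
}}

```text
clock: 10.25
ee_pos: [0.5001, 0.3703, 0.3]
orientation: [-2.452, 1.964, -0.0]
wrist_force: [0.7, -0.5, -0.2]
width: 1.001
finger_force: 0.0
```

Call:
{"api": "jog_arm", "payload": {
  "deltas": [
    [0,0,0,0,0,8,1],
    [0,0,0,0,0,13,1],
    [0,0,0,0,0,13,1],
    [0,0,0,0,0,13,1],
    [0,0,0,0,0,13,1]
  ]
}}

```text
clock: 10.75
ee_pos: [0.4998, 0.3707, 0.3]
orientation: [-2.223, 2.22, 0.0]
wrist_force: [-0.1, -0.3, -1.5]
width: 0.998
finger_force: 0.0
```

```bash
cat > tray.py <<'E'
from h import *
d=cam('wrist'); o=get_obs(); print(o['ee_pos'],yaw())
g=cv2.cvtColor(d['img'],cv2.COLOR_BGR2HSV)
u=proj(d,[(.5022,.2963,.036)])[0]; print('u',u); x,y=u.astype(int); b=58
z=np.zeros(g.shape[:2],np.uint8); z[max(0,y-b):y+b,max(0,x-b):x+b]=1
r=(cv2.inRange(g,(0,130,50),(4,255,255))|cv2.inRange(g,(174,130,50),(180,255,255)))*z
m=cv2.morphologyEx(cv2.inRange(g,(0,0,0),(180,255,80))*z|cv2.dilate(r,None),cv2.MORPH_CLOSE,np.ones((5,5)))
m=cv2.morphologyEx(m,cv2.MORPH_OPEN,np.ones((15,15)))
c=max(cv2.findContours(m,0,1)[0],key=cv2.contourArea); c=cv2.convexHull(c).reshape(-1,2).astype(float)
W=plane(d,c,.036)[:,:2]; s=np.linalg.lstsq(np.c_[2*W,np.ones(len(W))],(W**2).sum(1),rcond=None)[0]
print('tray',s[:2],'diam',2*np.sqrt(s[2]+s[:2]@s[:2]),cv2.boundingRect(c.astype(np.float32)))
K=plane(d,np.argwhere(r>0)[:,::-1].astype(float),.046)[:,:2]
k=K.mean(0)-s[:2]; print('key',K.mean(0),np.hypot(*k),np.degrees(np.arctan2(k[1],k[0])),cv2.minAreaRect((K*1e4).astype(np.float32)))
cv2.imwrite('pics/w3.png',d['img'])
E
python3 tray.py
```

```text
[0.49980781 0.37083384 0.29997244] -89.9229614221986
u [273.60369932 118.01087264]
tray [0.50215344 0.29603749] diam 0.11404720877982845 (232, 74, 84, 86)
key [0.54372454 0.28680676] 0.04258359876443097 -12.519228080665554 ((5436.66455078125, 2868.105712890625), (100.16414642333984, 193.26634216308594), 77.83980560302734)
```

Call:
{"api": "jog_arm", "payload": {
  "deltas": [
    [4.5,0,0,0,0,0,1],
    [9,0,0,0,0,0,1],
    [13.5,0,0,0,0,0,1],
    [18,0,0,0,0,0,1],
    [22.5,0,0,0,0,0,1]
  ]
}}

```text
clock: 11.3
ee_pos: [0.4994, 0.1444, 0.3002]
orientation: [-2.223, 2.219, -0.0]
wrist_force: [1.0, -0.3, 1.0]
width: 0.998
finger_force: 0.0
```

Call:
{"api": "jog_arm", "payload": {
  "deltas": [
    [4.5,0,0,0,0,0,1],
    [9,0,0,0,0,0,1],
    [13.5,0,0,0,0,0,1],
    [18,0,0,0,0,0,1],
    [22.5,0,0,0,0,0,1]
  ]
}}

```text
clock: 11.8
ee_pos: [0.4994, -0.0807, 0.3004]
orientation: [-2.223, 2.219, -0.001]
wrist_force: [1.5, 0.2, -1.2]
width: 1.002
finger_force: 0.0
```

Call:
{"api": "jog_arm", "payload": {
  "deltas": [
    [4.5,0,0,0,0,0,1],
    [9,0,0,0,0,0,1],
    [13.5,0,0,0,0,0,1],
    [18,0,0,0,0,0,1],
    [22.5,0,0,0,0,0,1]
  ]
}}

```text
clock: 12.3
ee_pos: [0.4994, -0.3059, 0.3001]
orientation: [-2.223, 2.22, -0.001]
wrist_force: [0.7, 0.1, 0.4]
width: 0.998
finger_force: 0.0
```

Call:
{"api": "jog_arm", "payload": {
  "deltas": [
    [1,0,0,0,0,0,1],
    [1,0,0,0,0,0,1],
    [1,0,0,0,0,0,1],
    [1,0,0,0,0,0,1],
    [1,0,0,0,0,0,1]
  ]
}}

```text
clock: 12.8
ee_pos: [0.5, -0.3129, 0.3004]
orientation: [-2.223, 2.219, -0.001]
wrist_force: [-1.0, -0.1, 0.2]
width: 0.997
finger_force: 0.0
```

```bash
cat > fig.py <<'E'
from h import *
d=cam('wrist'); o=get_obs(); print(o['ee_pos'],yaw())
g=cv2.cvtColor(d['img'],cv2.COLOR_BGR2HSV)
u=proj(d,[(.498,-.391,.018)])[0]; print('u',u); x,y=u.astype(int); b=70
z=np.zeros(g.shape[:2],np.uint8); z[max(0,y-b):y+b,max(0,x-b):x+b]=1
r=(cv2.inRange(g,(0,150,80),(3,255,255))|cv2.inRange(g,(174,150,80),(180,255,255)))*z
w=cv2.inRange(g,(9,60,60),(24,200,255))*z
w=cv2.morphologyEx(w,cv2.MORPH_OPEN,np.ones((5,5)))
c=np.vstack(cv2.findContours(w,0,1)[0]); c=cv2.convexHull(c).reshape(-1,2).astype(float)
W=plane(d,c,.018)[:,:2]; s=np.linalg.lstsq(np.c_[2*W,np.ones(len(W))],(W**2).sum(1),rcond=None)[0]
print('wood',s[:2],'diam',2*np.sqrt(s[2]+s[:2]@s[:2]),cv2.boundingRect(c.astype(np.float32)))
q,l,st,ct=cv2.connectedComponentsWithStats(r)
for i in range(1,q):
    if st[i,4]>15:
        K=plane(d,np.argwhere(l==i)[:,::-1].astype(float),.018)[:,:2]; k=K.mean(0)-s[:2]
        print('red',ct[i],st[i,4],K.mean(0),np.hypot(*k),np.degrees(np.arctan2(k[1],k[0])),cv2.minAreaRect((K*1e4).astype(np.float32)))
cv2.imwrite('pics/w4.png',d['img'])
E
python3 fig.py
```

```text
[ 0.49998896 -0.31295573  0.30034772] -89.89947045218295
u [276.87769728 115.29574732]
wood [ 0.49991339 -0.39298482] diam 0.08879807187720314 (245, 80, 62, 66)
red [252.66666667 110.33333333] 78 [ 0.53199986 -0.3976515 ] 0.03242405981872953 -8.275126166137857 ((5321.94921875, -3976.094482421875), (64.93389129638672, 216.5881805419922), 82.22279357910156)
```

View pics/w4.png

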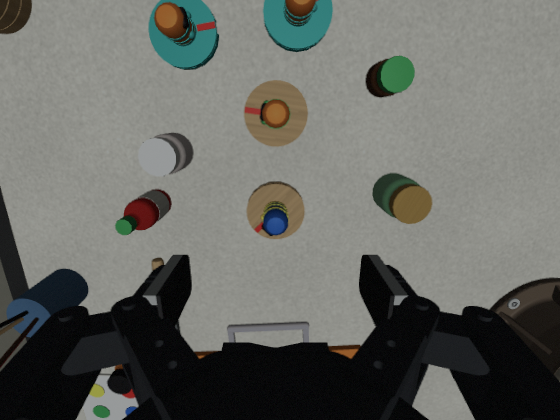

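The wrist view shows the orange figure on wood at (276,113), the blue one at (275,210) and the turquoise ones at (183,32) and (297,15). The wood disc measures 88.8 mm and its centre is at (0.4999,-0.3930), with the stripe at -8°. The key is at -12.7°, so the turn needed is about -4.7°.

Call:
{"api": "jog_arm", "payload": {
  "deltas": [
    [4,0,2,0,0,0,1],
    [8,0,5,0,0,0,1],
    [8,0,9,0,0,0,1],
    [8,0,13,0,0,0,1],
    [8,0,17,0,0,0,1]
  ]
}}

```text
clock: 13.35
ee_pos: [0.4998, -0.3937, 0.1288]
orientation: [-2.222, 2.221, -0.001]
wrist_force: [1.0, 0.4, -0.2]
width: 1.0
finger_force: 0.0
```

Call:
{"api": "jog_arm", "payload": {
  "deltas": [
    [0,0,3,0,0,0,1],
    [0,0,6,0,0,0,1],
    [0,0,8.2,0,0,0,1],
    [0,0,10.2,0,0,0,1],
    [0,0,10.2,0,0,0,1]
  ]
}}

```text
clock: 13.85
ee_pos: [0.4983, -0.3925, 0.0252]
orientation: [2.221, -2.22, -0.007]
wrist_force: [-0.6, 0.3, 0.2]
width: 1.001
finger_force: 0.0
```

```bash
python3 -c "
from h import *
print(row((.4999,-.3930,.028)),yaw())"
```

```text
([0.05, -0.16, -0.28], [0.0, 0.0, 0.0]) -89.96638434258912
```

Call:
{"api": "jog_arm", "payload": {
  "deltas": [
    [0,-0.1,-0.2,0,0,0,1],
    [0,-0.1,-0.2,0,0,0,0.7],
    [0,-0.1,-0.2,0,0,0,0.5],
    [0,-0.1,-0.2,0,0,0,0.4],
    [0,-0.1,-0.2,0,0,0,0.2]
  ],
  "force": 40
}}

```text
clock: 14.35
ee_pos: [0.5012, -0.3942, 0.031]
orientation: [-2.221, 2.221, -0.002]
wrist_force: [-0.5, 0.3, 2.9]
width: 0.403
finger_force: 40.2
```

Call:
{"api": "jog_arm", "payload": {
  "deltas": [
    [0,0,0,0,0,0,0.2],
    [0,0,0,0,0,0,0.2],
    [0,0,0,0,0,0,0.2],
    [0,0,0,0,0,0,0.2],
    [0,0,0,0,0,0,0.2]
  ]
}}

```text
clock: 14.85
ee_pos: [0.5012, -0.3942, 0.031]
orientation: [-2.221, 2.221, -0.002]
wrist_force: [-1.0, 1.4, 6.2]
width: 0.404
finger_force: 40.6
```

Call:
{"api": "jog_arm", "payload": {
  "deltas": [
    [0,0,-1,0,0,0,0.2],
    [0,0,-3,0,0,0,0.2],
    [0,0,-6,0,0,0,0.2],
    [0,0,-9,0,0,0,0.2],
    [0,0,-13,0,0,0,0.2]
  ]
}}

```text
clock: 15.35
ee_pos: [0.4995, -0.3934, 0.1601]
orientation: [2.22, -2.221, -0.005]
wrist_force: [1.4, -0.4, -1.3]
width: 0.402
finger_force: 40.1
```

Call:
{"api": "jog_arm", "payload": {
  "deltas": [
    [-2,0,-1,0,0,0,0.2],
    [-6,0,-2,0,0,0,0.2],
    [-10,0,-2,0,0,0,0.2],
    [-14,0,-2,0,0,0,0.2],
    [-18,0,-2,0,0,0,0.2]
  ]
}}

```text
clock: 15.85
ee_pos: [0.5002, -0.2125, 0.1804]
orientation: [-2.22, 2.222, -0.0]
wrist_force: [0.5, 0.9, -0.6]
width: 0.402
finger_force: 40.2
```

Call:
{"api": "jog_arm", "payload": {
  "deltas": [
    [-4,0,0,0,0,0,0.2],
    [-8,0,0,0,0,0,0.2],
    [-12,0,0,0,0,0,0.2],
    [-16,0,0,0,0,0,0.2],
    [-20,0,0,0,0,0,0.2]
  ]
}}

```text
clock: 16.35
ee_pos: [0.5002, -0.0125, 0.1805]
orientation: [-2.221, 2.221, -0.0]
wrist_force: [0.2, -0.8, -1.0]
width: 0.405
finger_force: 40.2
```

Call:
{"api": "jog_arm", "payload": {
  "deltas": [
    [-4,0,0,0,0,0,0.2],
    [-8,0,0,0,0,0,0.2],
    [-12,0,0,0,0,0,0.2],
    [-16,0,0,0,0,0,0.2],
    [-20,0,0,0,0,0,0.2]
  ]
}}

```text
clock: 16.85
ee_pos: [0.5002, 0.1875, 0.1805]
orientation: [-2.221, 2.221, 0.0]
wrist_force: [0.9, -0.5, -1.0]
width: 0.398
finger_force: 40.2
```

Call:
{"api": "jog_arm", "payload": {
  "deltas": [
    [-4,0,0,0,0,1,0.2],
    [-7,0,0,0,0,2,0.2],
    [-9,0,0,0,0,3,0.2],
    [-10.7,0,0,0,0,4.7,0.2],
    [-10.7,0,0,0,0,4.7,0.2]
  ]
}}

```text
clock: 17.35
ee_pos: [0.5005, 0.2948, 0.18]
orientation: [-2.129, 2.31, 0.0]
wrist_force: [0.1, -0.3, -1.1]
width: 0.401
finger_force: 40.2
```

```bash
python3 - <<'E'
from h import *
o=get_obs(); print(o['ee_pos'],yaw(),o['width'],o['finger_force'])
W=cam('wrist');S=cam('scene'); T=cam('side')
import pickle; pickle.dump((W,S,T),open('p.pkl','wb'))
p=o['ee_pos']
for d in(W,S,T): print(proj(d,[p,(p[0],p[1],p[2]-.013),(.5022,.2962,.046)]).round(0).tolist())
q=proj(T,[p])[0].astype(int); q2=proj(S,[p])[0].astype(int)
a=cv2.resize(T['img'][q[1]-50:q[1]+50,q[0]-65:q[0]+65],(390,300),interpolation=2)
b=cv2.resize(S['img'][q2[1]-50:q2[1]+50,q2[0]-65:q2[0]+65],(390,300),interpolation=2)
c=cv2.resize(W['img'],(400,300)); e=np.zeros((300,390,3),np.uint8)
cv2.imwrite('pics/c5.png',np.vstack([np.hstack([a,b]),np.hstack([cv2.resize(W['img'][180:390,100:460],(514,300)),e[:,:266]])]))
E
```

```text
[0.50053559 0.29476411 0.17998824] -94.6521348758103 0.40064710608152787 40.17974136208068
[[276.0, 260.0], [276.0, 250.0], [274.0, 198.0]]
[[378.0, 268.0], [377.0, 270.0], [372.0, 285.0]]
[[185.0, 144.0], [186.0, 147.0], [192.0, 173.0]]
```

View pics/c5.png

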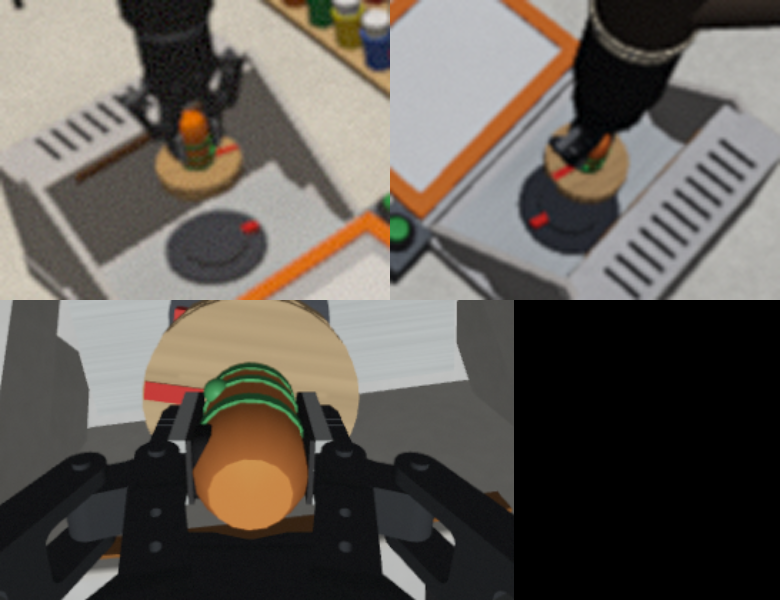

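The held figure is upright, with its stripe in the wrist view at left, near (215,243), and the wood rim's front arc visible. I measure both to get the pose in the hand.

```bash
python3 - <<'E'
from h import *
import pickle; W,S,T=pickle.load(open('p.pkl','rb'))
from scipy.optimize import least_squares
p=get_obs()['ee_pos']; zt=p[2]-.031+.018
g=cv2.cvtColor(W['img'],cv2.COLOR_BGR2HSV)
w=cv2.inRange(g,(9,60,60),(24,200,255)); w[:185]=0; w[270:]=0; w[:,:195]=0; w[:,355:]=0
w=cv2.morphologyEx(w,cv2.MORPH_OPEN,np.ones((5,5)))
# topmost wood pixel per column = front arc of the top rim
pts=[]
for x in range(212,340):
    c=np.flatnonzero(w[:,x]); 
    if len(c): pts.append((x,c[0]-.5))
print(len(pts),pts[::16])
for dz in(0,-.002):
    Q=plane(W,pts,zt+dz)[:,:2]
    f=least_squares(lambda s:np.hypot(*(Q-s[:2]).T)-s[2],[p[0],p[1],.045],loss='soft_l1',f_scale=.0005)
    f2=least_squares(lambda s:np.hypot(*(Q-s[:2]).T)-.045,p[:2],loss='soft_l1',f_scale=.0005)
    print(dz,f.x,f.cost,'R fixed',f2.x,f2.cost)
r=(cv2.inRange(g,(0,150,60),(4,255,255))|cv2.inRange(g,(174,150,60),(180,255,255))); r[:215]=0;r[275:]=0;r[:,:190]=0;r[:,250:]=0
K=plane(W,np.argwhere(r>0)[:,::-1].astype(float),zt)[:,:2]; print('red n',len(K),'centre',K.mean(0)); k=K.mean(0)-f2.x; print('stripe ang via centre',np.degrees(np.arctan2(k[1],k[0])),np.hypot(*k),cv2.minAreaRect((K*1e4).astype(np.float32)))
print('TCP',p)
E
```

```text
128 [(212, np.float64(207.5)), (228, np.float64(189.5)), (244, np.float64(184.5)), (260, np.float64(184.5)), (276, np.float64(184.5)), (292, np.float64(184.5)), (308, np.float64(184.5)), (324, np.float64(189.5))]
0 [0.50306844 0.32234147 0.06858754] 5.7483240377744156e-05 R fixed [0.5009066  0.29699935] 9.329223644782828e-05
-0.002 [0.50317759 0.3237101  0.06951503] 5.843058694335969e-05 R fixed [0.50089069 0.29738063] 9.79091422803327e-05
red n 372 centre [0.53516892 0.2883272 ]
stripe ang via centre -14.794891056533269 0.03545366217894528 ((5325.9736328125, 2892.46728515625), (79.82628631591797, 235.50962829589844), 77.17989349365234)
TCP [0.50038616 0.29248625 0.17996068]
```

```bash
cat > held.py <<'E'
from h import *
from scipy.optimize import least_squares
a=get_obs(); W=cam('wrist'); o=get_obs(); p=(a['ee_pos']+o['ee_pos'])/2; zt=p[2]-.031+.018
print('TCP',a['ee_pos'],o['ee_pos'],yaw(),'camera',-W['R'].T@W['t'])
g=cv2.cvtColor(W['img'],cv2.COLOR_BGR2HSV)
w=cv2.inRange(g,(9,60,60),(24,200,255)); w[:150]=0; w[275:]=0; w[:,:195]=0; w[:,355:]=0
w=cv2.morphologyEx(w,cv2.MORPH_OPEN,np.ones((5,5)))
pts=[]
for x in range(205,348):
    c=np.flatnonzero(w[:,x])
    if len(c): pts.append((x,c[0]-.5))
print(pts[::20])
Q=plane(W,pts,zt)[:,:2]
f=least_squares(lambda s:np.hypot(*(Q-s[:2]).T)-s[2],[p[0],p[1],.045],loss='soft_l1',f_scale=.0005)
f2=least_squares(lambda s:np.hypot(*(Q-s[:2]).T)-.045,p[:2],loss='soft_l1',f_scale=.0005)
print('free',f.x,f.cost,'fixed',f2.x,f2.cost)
r=(cv2.inRange(g,(0,150,60),(4,255,255))|cv2.inRange(g,(174,150,60),(180,255,255))); r[:215]=0;r[275:]=0;r[:,:190]=0;r[:,250:]=0
K=plane(W,np.argwhere(r>0)[:,::-1].astype(float),zt)[:,:2]; k=K.mean(0)-f2.x
print('stripe',np.degrees(np.arctan2(k[1],k[0])),np.hypot(*k),cv2.minAreaRect((K*1e4).astype(np.float32)))
E
python3 held.py
```

```text
TCP [0.50038616 0.29248625 0.17996068] [0.50050744 0.29230878 0.18003562] -94.70209031547928 camera [0.49464711 0.2172204  0.3234919 ]
[(205, np.float64(221.5)), (225, np.float64(191.5)), (245, np.float64(177.5)), (265, np.float64(172.5)), (285, np.float64(171.5)), (305, np.float64(177.5)), (325, np.float64(190.5)), (345, np.float64(220.5))]
free [0.50023381 0.2870525  0.04158156] 4.932153930812531e-06 fixed [0.5006881  0.29086046] 2.6294778710411555e-05
stripe -7.956821690855239 0.034650210212796406 ((5324.54443359375, 2869.950927734375), (80.09012603759766, 234.97109985351562), 77.071533203125)
```

```bash
cat >> held.py <<'E'
h=least_squares(lambda s:np.hypot(*(plane(W,pts,s[2])[:,:2]-s[:2]).T)-.045,[p[0],p[1],zt],loss='soft_l1',f_scale=.0005,x_scale=[.01,.01,.01])
print('z free',h.x,h.cost,'TCP - fig z',p[2]-h.x[2]+.018)
K=plane(W,np.argwhere(r>0)[:,::-1].astype(float),h.x[2])[:,:2]; k=K.mean(0)-h.x[:2]
print('stripe',np.degrees(np.arctan2(k[1],k[0])),np.hypot(*k),cv2.minAreaRect((K*1e4).astype(np.float32)))
T=cam('side'); S=cam('scene')
gt=cv2.cvtColor(T['img'],cv2.COLOR_BGR2HSV); gs=cv2.cvtColor(S['img'],cv2.COLOR_BGR2HSV)
def red(G,c,b=16):
    m=cv2.inRange(G,(0,150,80),(5,255,255))|cv2.inRange(G,(172,130,60),(180,255,255)); z=m*0; z[c[1]-b:c[1]+b,c[0]-b:c[0]+b]=1
    a=np.argwhere(m*z>0); return a.mean(0)[::-1],len(a)
# side: wood ellipse -> centre at trial heights
m=cv2.inRange(gt,(9,70,80),(22,200,255)); c=proj(T,[(p[0],p[1],h.x[2])])[0].astype(int); z=m*0; z[c[1]-16:c[1]+20,c[0]-20:c[0]+20]=1
m=cv2.morphologyEx(m*z,cv2.MORPH_OPEN,np.ones((3,3))); e=np.argwhere(m>0); print('side wood bbox',e.min(0)[::-1],e.max(0)[::-1])
tip=np.r_[h.x[:2]+.033*np.array([np.cos(np.radians(-13)),np.sin(np.radians(-13))]),h.x[2]]
for zz in(h.x[2],zt): tip[2]=zz; print('pred stripe side/scene',zz,proj(T,[tip])[0],proj(S,[tip])[0])
a,n=red(gt,proj(T,[tip])[0].astype(int),8); b,n2=red(gs,proj(S,[tip])[0].astype(int),8); print('seen',a,n,b,n2)
print('tri',tri(S,b,T,a))
E
python3 held.py
```

```text
TCP [0.50050744 0.29230878 0.18003562] [0.50062108 0.29223217 0.18009503] -94.71980854428455 camera [0.49469779 0.21700408 0.32355383]
[(205, np.float64(221.5)), (225, np.float64(191.5)), (245, np.float64(177.5)), (265, np.float64(172.5)), (285, np.float64(171.5)), (305, np.float64(177.5)), (325, np.float64(190.5)), (345, np.float64(220.5))]
free [0.50035028 0.28691524 0.04162624] 4.933476460836361e-06 fixed [0.50079387 0.29067592] 2.585073272433209e-05
stripe -8.01365730199135 0.034706632613591505 ((5326.078125, 2867.770263671875), (80.10159301757812, 235.86557006835938), 77.04884338378906)
z free [0.50080488 0.29256192 0.15452301] 5.640263480725784e-06 TCP - fig z 0.043542311808178455
stripe -1.839428248366715 0.03761920767236233 ((5356.46337890625, 2923.692138671875), (86.52173614501953, 254.77001953125), 77.04883575439453)
side wood bbox [172 139] [200 159]
pred stripe side/scene 0.1545230122484807 [196.72082035 146.37213027] [367.89998872 275.60504742]
pred stripe side/scene 0.16706532405665914 [196.16394187 143.4666851 ] [368.46767129 274.07977311]
seen [195.5        142.33333333] 6 [369.625  274.6875] 16
tri (array([0.53308192, 0.28923982, 0.16921179]), np.float64(0.0008644925770076159))
```

The stripe triangulates to z 0.169, so the figure sits where expected in the hand. The arc I fitted was the tray's lower rim, which explains the mismatch. The stripe is at -12.9°, matching the key. I lower to just above the boss and check.

Call:
{"api": "jog_arm", "payload": {
  "deltas": [
    [-0.28,-0.11,1,0,0,0,0.2],
    [-0.28,-0.11,3,0,0,0,0.2],
    [-0.28,-0.11,5,0,0,0,0.2],
    [-0.28,-0.11,7,0,0,0,0.2],
    [-0.28,-0.11,8.5,0,0,0,0.2]
  ]
}}

```text
clock: 18.2
ee_pos: [0.5016, 0.2951, 0.093]
orientation: [2.127, -2.31, -0.0]
wrist_force: [0.0, -0.2, -1.5]
width: 0.403
finger_force: 40.2
```

Call:
{"api": "jog_arm", "payload": {
  "deltas": [
    [0,0,0,0,0,0,0.2],
    [0,0,0,0,0,0,0.2],
    [0,0,0,0,0,0,0.2],
    [0,0,0,0,0,0,0.2],
    [0,0,0,0,0,0,0.2]
  ]
}}

```text
clock: 18.7
ee_pos: [0.5023, 0.296, 0.0957]
orientation: [-2.128, 2.31, 0.0]
wrist_force: [0.0, 0.1, -1.9]
width: 0.403
finger_force: 40.2
```

```bash
python3 -c "
from h import *
o=get_obs();print(o['ee_pos'],o['wrist_force'],o['orientation'],row((.5019,.2949,.090)),yaw())"
```

```text
[0.50231269 0.29603696 0.0956854 ] [ 0.04645961  0.08497261 -1.87368844] [-2.12766236e+00  2.30957844e+00  1.82016748e-04] ([0.12, 0.03, 0.57], [0.0, 0.0, 0.0]) -94.69532022637242
```

Call:
{"api": "jog_arm", "payload": {
  "deltas": [
    [0.1,0.03,0.4,0,0,0,0.2],
    [0.1,0.03,0.8,0,0,0,0.2],
    [0.1,0.03,1.2,0,0,0,0.2],
    [0.1,0.03,1.4,0,0,0,0.2],
    [0.1,0.03,1.4,0,0,0,0.2]
  ]
}}

```text
clock: 19.2
ee_pos: [0.5014, 0.2946, 0.0804]
orientation: [2.128, -2.31, 0.0]
wrist_force: [-0.5, -0.7, -0.4]
width: 0.399
finger_force: 40.2
```

Call:
{"api": "jog_arm", "payload": {
  "deltas": [
    [0,0,0.1,0,0,0,0.2],
    [0,0,0.2,0,0,0,0.2],
    [0,0,0.3,0,0,0,0.2],
    [0,0,0.4,0,0,0,0.2],
    [0,0,0.5,0,0,0,0.2]
  ]
}}

```text
clock: 19.7
ee_pos: [0.5017, 0.2948, 0.0759]
orientation: [-2.128, 2.311, 0.0]
wrist_force: [0.1, -0.1, -1.5]
width: 0.397
finger_force: 40.2
```

Call:
{"api": "jog_arm", "payload": {
  "deltas": [
    [0,0,0.1,0,0,0,0.2],
    [0,0,0.2,0,0,0,0.2],
    [0,0,0.3,0,0,0,0.2],
    [0,0,0.4,0,0,0,0.2],
    [0,0,0.4,0,0,0,0.2]
  ]
}}

```text
clock: 20.2
ee_pos: [0.5016, 0.2947, 0.0717]
orientation: [2.128, -2.31, 0.0]
wrist_force: [-0.5, 0.2, -1.8]
width: 0.399
finger_force: 40.2
```

Call:
{"api": "jog_arm", "payload": {
  "deltas": [
    [0,0,0.1,0,0,0,0.2],
    [0,0,0.2,0,0,0,0.2],
    [0,0,0.3,0,0,0,0.2],
    [0,0,0.3,0,0,0,0.2],
    [0,0,0.3,0,0,0,0.2]
  ]
}}

```text
clock: 20.7
ee_pos: [0.5017, 0.2947, 0.0689]
orientation: [2.128, -2.311, 0.0]
wrist_force: [-0.3, -0.3, -1.7]
width: 0.402
finger_force: 40.2
```

It is sliding over the boss and key with no resistance. About 2 mm to go.

Call:
{"api": "jog_arm", "payload": {
  "deltas": [
    [0,0,0.1,0,0,0,0.2],
    [0,0,0.2,0,0,0,0.2],
    [0,0,0.2,0,0,0,0.2],
    [0,0,0.2,0,0,0,0.2],
    [0,0,0.2,0,0,0,0.2]
  ]
}}

```text
clock: 21.2
ee_pos: [0.5017, 0.2948, 0.067]
orientation: [-2.128, 2.311, 0.0]
wrist_force: [-0.1, -0.9, -0.8]
width: 0.402
finger_force: 40.3
```

Call:
{"api": "jog_arm", "payload": {
  "deltas": [
    [0,0,0.1,0,0,0,0.2],
    [0,0,0.1,0,0,0,0.2],
    [0,0,0.1,0,0,0,0.2],
    [0,0,0.1,0,0,0,0.2],
    [0,0,0.1,0,0,0,0.2]
  ]
}}

```text
clock: 21.7
ee_pos: [0.5017, 0.2948, 0.067]
orientation: [-2.129, 2.31, -0.0]
wrist_force: [-3.6, -1.5, 8.4]
width: 0.401
finger_force: 41.3
```

It is seated: contact came at TCP z 0.067, the expected height. I release and rise.

Call:
{"api": "jog_arm", "payload": {
  "deltas": [
    [0,0,-0.1,0,0,0,0.45],
    [0,0,-0.1,0,0,0,0.6],
    [0,0,-0.1,0,0,0,0.8],
    [0,0,-0.1,0,0,0,0.8],
    [0,0,-0.1,0,0,0,0.8]
  ]
}}

```text
clock: 22.2
ee_pos: [0.5016, 0.2947, 0.0668]
orientation: [2.128, -2.311, 0.0]
wrist_force: [0.9, -0.2, 0.3]
width: 0.803
finger_force: 0.0
```

Call:
{"api": "jog_arm", "payload": {
  "deltas": [
    [0,0,-2,0,0,0,0.8],
    [0,0,-5,0,0,0,0.8],
    [0,0,-9,0,0,0,0.8],
    [0,0,-13,0,0,0,0.8],
    [0,0,-17,0,0,0,0.8]
  ]
}}

```text
clock: 22.7
ee_pos: [0.5014, 0.2945, 0.2385]
orientation: [2.128, -2.31, 0.0]
wrist_force: [0.5, 0.9, 0.4]
width: 0.796
finger_force: 0.0
```

Call:
{"api": "jog_arm", "payload": {
  "deltas": [
    [-2,0,-3,0,0,0,0.8],
    [-5,0,-6,0,0,0,0.8],
    [-7.5,0,-6,0,0,0,0.8],
    [-7.5,0,-6,0,0,0,0.8],
    [-7.5,0,-6,0,0,0,0.8]
  ]
}}

```text
clock: 23.2
ee_pos: [0.5074, 0.3696, 0.2961]
orientation: [2.128, -2.309, 0.0]
wrist_force: [-0.7, 0.0, -0.5]
width: 0.802
finger_force: 0.0
```

```bash
python3 - <<'E'
from h import *
d=cam('wrist'); o=get_obs(); print(o['ee_pos'],yaw())
u=proj(d,[(.5022,.2962,.054)])[0].astype(int); print(u)
x0=max(0,u[0]-100);y0=max(0,u[1]-75)
cv2.imwrite('pics/w6.png',cv2.resize(d['img'][y0:y0+150,x0:x0+200],(800,600),interpolation=2))
g=cv2.cvtColor(d['img'],cv2.COLOR_BGR2HSV); z=np.zeros(g.shape[:2],np.uint8); z[max(0,u[1]-60):u[1]+60,u[0]-60:u[0]+60]=1
w=cv2.morphologyEx(cv2.inRange(g,(9,60,60),(24,200,255))*z,cv2.MORPH_OPEN,np.ones((5,5)))
c=cv2.convexHull(np.vstack(cv2.findContours(w,0,1)[0])).reshape(-1,2).astype(float)
W=plane(d,c,.054)[:,:2]; s=np.linalg.lstsq(np.c_[2*W,np.ones(len(W))],(W**2).sum(1),rcond=None)[0]
print('wood',s[:2],'diam',2*np.sqrt(s[2]+s[:2]@s[:2]))
r=(cv2.inRange(g,(0,150,80),(4,255,255))|cv2.inRange(g,(174,150,80),(180,255,255)))*z
q,l,st,ct=cv2.connectedComponentsWithStats(r)
for i in range(1,q):
    if st[i,4]>15:
        K=plane(d,np.argwhere(l==i)[:,::-1].astype(float),.054)[:,:2]; k=K.mean(0)-s[:2]; print('red',st[i,4],np.hypot(*k),np.degrees(np.arctan2(k[1],k[0])),cv2.minAreaRect((K*1e4).astype(np.float32)))
E
```

```text
[0.50745933 0.36906616 0.29614073] -94.69006645946698
[274 118]
wood [0.50233282 0.29602434] diam 0.09009600295760996
red 129 0.03643917008410348 -13.086270131056843 ((5373.2763671875, 2876.78369140625), (89.10856628417969, 274.4137878417969), 79.98555755615234)
```

View pics/w6.png

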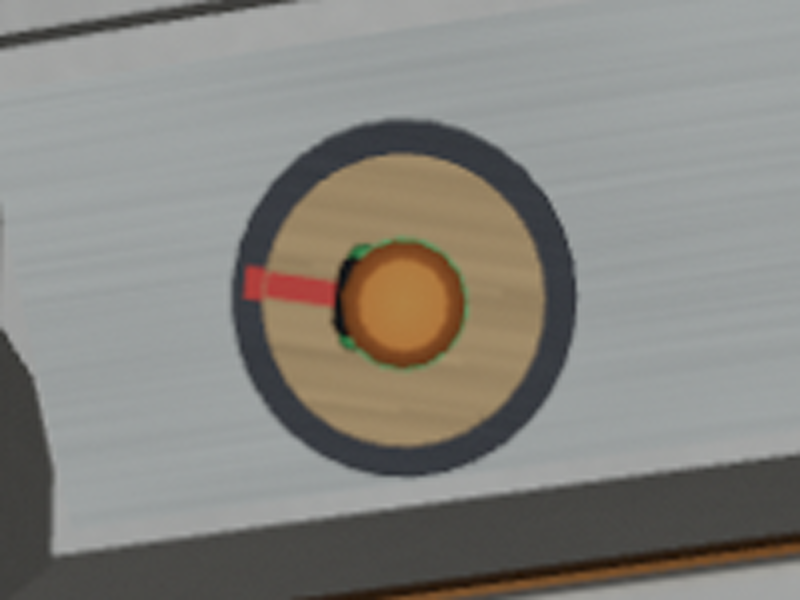

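The picture shows the figure seated: the key reaches from the stripe to the flange edge at (250,283) and the dark ring is even all round. It measures within 0.3 mm and 0.5° of the tray. Next is the door.

Call:
{"api": "jog_arm", "payload": {
  "deltas": [
    [4.3,-0.4,0,0,0,0,0.6],
    [8.7,-0.8,0,0,0,0,0.5],
    [13,-1.2,0,0,0,0,0.4],
    [17.4,-1.7,0,0,0,0,0.4],
    [21.7,-2.1,0,0,0,0,0.4]
  ]
}}

```text
clock: 23.75
ee_pos: [0.5102, 0.1488, 0.2968]
orientation: [2.128, -2.311, 0.0]
wrist_force: [0.9, -0.2, -0.5]
width: 0.402
finger_force: 0.0
```

Call:
{"api": "jog_arm", "payload": {
  "deltas": [
    [4.3,-0.4,2,0,0,-8,0.4],
    [8.7,-0.8,4,0,0,-16,0.4],
    [13,-1.2,6,0,0,-24,0.4],
    [17.4,-1.7,8,0,0,-32,0.4],
    [21.8,-2.1,10,0,0,-40,0.4]
  ]
}}

```text
clock: 24.25
ee_pos: [0.5131, -0.0666, 0.1978]
orientation: [-2.787, 1.45, -0.0]
wrist_force: [1.1, 0.3, 0.2]
width: 0.402
finger_force: 0.0
```

Call:
{"api": "jog_arm", "payload": {
  "deltas": [
    [0,0,0,0,0,-8,0.4],
    [0,0,0,0,0,-16,0.4],
    [0,0,0,0,0,-24,0.4],
    [0,0,0,0,0,-32,0.4],
    [0,0,0,0,0,-40,0.4]
  ]
}}

```text
clock: 24.75
ee_pos: [0.5133, -0.065, 0.1982]
orientation: [3.114, -0.41, -0.001]
wrist_force: [-0.8, -0.7, -0.2]
width: 0.404
finger_force: 0.0
```

Call:
{"api": "jog_arm", "payload": {
  "deltas": [
    [0,0,0,0,0,-8,0.4],
    [0,0,0,0,0,-16,0.4],
    [0,0,0,0,0,-17.7,0.4],
    [0,0,0,0,0,-17.7,0.4],
    [0,0,0,0,0,-17.7,0.4]
  ]
}}

```text
clock: 25.25
ee_pos: [0.5139, -0.0644, 0.1984]
orientation: [3.141, 0.062, -0.0]
wrist_force: [-0.7, -0.7, -0.4]
width: 0.401
finger_force: 0.0
```

```bash
python3 -c "
from h import *
o=get_obs();print(o['ee_pos'],row((.511,-.069,.043),3.0),yaw())"
```

```text
[ 0.51388352 -0.06441545  0.19841318] ([-0.31, 0.45, 15.54], [0.0, 0.0, -0.75]) 2.2490505728301415
```

Call:
{"api": "jog_arm", "payload": {
  "deltas": [
    [-0.3,0.4,4,0,0,-0.7,0.4],
    [-0.3,0.4,8,0,0,-0.7,0.4],
    [-0.3,0.4,12,0,0,-0.7,0.4],
    [-0.3,0.4,15.4,0,0,-0.7,0.4],
    [-0.3,0.4,15.4,0,0,-0.7,0.4]
  ],
  "force": 30
}}

```text
clock: 25.75
ee_pos: [0.5079, -0.0689, 0.0405]
orientation: [3.139, 0.081, -0.013]
wrist_force: [-0.7, -0.0, 0.3]
width: 0.406
finger_force: 0.0
```

Call:
{"api": "jog_arm", "payload": {
  "deltas": [
    [0,0,0,0,0,0,0.2],
    [0,0,0,0,0,0,0.0],
    [0,0,0,0,0,0,0.0],
    [0,0,0,0,0,0,0.0],
    [0,0,0,0,0,0,0.0]
  ]
}}

```text
clock: 26.25
ee_pos: [0.5124, -0.0678, 0.0458]
orientation: [-3.14, -0.086, -0.005]
wrist_force: [-1.3, 4.9, 5.8]
width: 0.126
finger_force: 30.0
```

Call:
{"api": "jog_arm", "payload": {
  "deltas": [
    [0,-0.08,-2.1,0,0,0,0],
    [0,-0.33,-4.19,0,0,0,0],
    [0,-0.74,-6.26,0,0,0,0],
    [0,-1.31,-8.28,0,0,0,0],
    [0,-2.04,-10.26,0,0,0,0]
  ]
}}

```text
clock: 26.75
ee_pos: [0.5113, -0.0482, 0.1486]
orientation: [3.14, 0.086, 0.004]
wrist_force: [5.5, 0.7, -5.7]
width: 0.126
finger_force: 29.2
```

Call:
{"api": "jog_arm", "payload": {
  "deltas": [
    [0,-0.88,-1.91,0,0,0,0],
    [0,-1.91,-3.75,0,0,0,0],
    [0,-3.08,-5.5,0,0,0,0],
    [0,-4.38,-7.15,0,0,0,0],
    [0,-5.81,-8.69,0,0,0,0]
  ]
}}

```text
clock: 27.25
ee_pos: [0.5081, 0.008, 0.2367]
orientation: [3.136, 0.086, 0.005]
wrist_force: [4.5, -9.6, 4.0]
width: 0.127
finger_force: 29.3
```

Call:
{"api": "jog_arm", "payload": {
  "deltas": [
    [0,-1.55,-1.43,0,0,0,0],
    [0,-3.2,-2.73,0,0,0,0],
    [0,-4.95,-3.9,0,0,0,0],
    [0,-6.78,-4.93,0,0,0,0],
    [0,-8.69,-5.81,0,0,0,0]
  ]
}}

```text
clock: 27.75
ee_pos: [0.5034, 0.0944, 0.2962]
orientation: [3.136, 0.085, 0.008]
wrist_force: [2.1, -9.6, 11.5]
width: 0.125
finger_force: 30.8
```

Call:
{"api": "jog_arm", "payload": {
  "deltas": [
    [0,-1.98,-0.73,0,0,0,0],
    [0,-4,-1.3,0,0,0,0],
    [0,-6.07,-1.71,0,0,0,0],
    [0,-8.15,-1.96,0,0,0,0],
    [0,-10.26,-2.04,0,0,0,0]
  ]
}}

```text
clock: 28.25
ee_pos: [0.4975, 0.1987, 0.3157]
orientation: [3.14, 0.085, 0.007]
wrist_force: [1.3, -2.5, -0.2]
width: 0.127
finger_force: 30.9
```

Call:
{"api": "jog_arm", "payload": {
  "deltas": [
    [0,-2.1,0.08,0,0,0,0],
    [0,-4.19,0.33,0,0,0,0],
    [0,-6.26,0.74,0,0,0,0],
    [0,-8.28,1.31,0,0,0,0],
    [0,-10.26,2.04,0,0,0,0]
  ]
}}

```text
clock: 28.75
ee_pos: [0.4916, 0.3023, 0.2934]
orientation: [-3.14, -0.086, -0.004]
wrist_force: [3.1, -1.8, 2.9]
width: 0.125
finger_force: 32.8
```

Call:
{"api": "jog_arm", "payload": {
  "deltas": [
    [0,-1.91,0.88,0,0,0,0],
    [0,-3.75,1.91,0,0,0,0],
    [0,-5.5,3.08,0,0,0,0],
    [0,-7.15,4.38,0,0,0,0],
    [0,-8.69,5.81,0,0,0,0]
  ]
}}

```text
clock: 29.25
ee_pos: [0.4866, 0.3898, 0.2328]
orientation: [3.14, 0.086, 0.001]
wrist_force: [6.8, -1.6, 1.0]
width: 0.128
finger_force: 34.1
```

```bash
python3 -c "
from h import *
o=get_obs();p=o['ee_pos'];print(p,o['wrist_force'],yaw(),row((.495-.05*.2053,.199+.2053,.232-.019),3.0))
r=(p[:2]-[.495,.199])@np.array([-.05,.9987]); z=p[2]+.019-.06; print(r,z,np.hypot(r,z),np.degrees(np.arctan2(z,r)))"
```

```text
[0.48658512 0.38977894 0.23281438] [ 6.80979053 -1.55977953  0.96471148] 3.1385763369258153 ([-0.11, -1.46, 1.98], [0.01, -0.04, 0.14])
0.1909516756053405 0.1918143759729175 0.2706571581288161 45.12913633835891
```

Call:
{"api": "jog_arm", "payload": {
  "deltas": [
    [0,-0.64,0.66,0,0,0,0],
    [0,-1.1,1.2,0,0,0,0],
    [0,-1.45,1.65,0,0,0,0],
    [0,-1.6,1.9,0,0,0,0],
    [0,-1.6,1.9,0,0,0,0]
  ]
}}

```text
clock: 29.75
ee_pos: [0.4858, 0.405, 0.2155]
orientation: [-3.14, -0.086, -0.002]
wrist_force: [3.1, -1.0, 6.1]
width: 0.128
finger_force: 35.0
```

Call:
{"api": "jog_arm", "payload": {
  "deltas": [
    [0,-0.1,0.1,0,0,0,0],
    [0,-0.1,0.2,0,0,0,0],
    [0,-0.2,0.3,0,0,0,0],
    [0,-0.2,0.3,0,0,0,0],
    [0,-0.2,0.3,0,0,0,0]
  ]
}}

```text
clock: 30.25
ee_pos: [0.4859, 0.4051, 0.2152]
orientation: [3.14, 0.086, 0.004]
wrist_force: [-2.5, -9.1, 23.0]
width: 0.125
finger_force: 36.6
```

```bash
python3 -c "
from h import *
o=get_obs();p=o['ee_pos'];print(p,o['wrist_force'],yaw())
r=(p[:2]-[.495,.199])@np.array([-.05,.9987]); z=p[2]+.019-.06; print(r,z,np.hypot(r,z),np.degrees(np.arctan2(z,r)))"
```

```text
[0.48586793 0.40505746 0.21524533] [-2.53681054 -9.10310079 22.97262279] 3.144177181365539
0.20624618526174654 0.17424533179784127 0.26999800848962285 40.19251045145297
```

Call:
{"api": "jog_arm", "payload": {
  "deltas": [
    [0,0,0,0,0,0,0.2],
    [0,0,0,0,0,0,0.4],
    [0,0,0,0,0,0,0.5],
    [0,0,-2,0,0,0,0.5],
    [0,0,-6,0,0,0,0.5]
  ]
}}

```text
clock: 30.75
ee_pos: [0.4835, 0.4053, 0.2681]
orientation: [3.135, 0.085, -0.01]
wrist_force: [0.6, 0.6, 0.1]
width: 0.501
finger_force: 0.0
```

Call:
{"api": "jog_arm", "payload": {
  "deltas": [
    [2,4,-2,0,0,0,0.3],
    [4,8,-2,0,0,0,0],
    [6,12,-2,0,0,0,0],
    [8,16,-2,0,0,0,0],
    [10,20,-2,0,0,0,0]
  ]
}}

```text
clock: 31.25
ee_pos: [0.5963, 0.2111, 0.2911]
orientation: [3.14, 0.087, -0.002]
wrist_force: [1.0, -0.3, 0.4]
width: -0.001
finger_force: 0.0
```

Call:
{"api": "jog_arm", "payload": {
  "deltas": [
    [0,0.2,0,0,0,0,0],
    [0,0.2,0,0,0,0,0],
    [0,0.2,0,0,0,0,0],
    [0,0.2,0,0,0,0,0],
    [0,0.2,0,0,0,0,0]
  ]
}}

```text
clock: 31.75
ee_pos: [0.5957, 0.2114, 0.2918]
orientation: [-3.14, -0.089, 0.0]
wrist_force: [-0.7, -0.1, -0.5]
width: -0.002
finger_force: 0.0
```

```bash
python3 - <<'E'
from h import *
D=[cam(n) for n in('wrist','scene','side')]; print(get_obs()['ee_pos'],yaw())
U=[]
for d in D:
    g=cv2.cvtColor(d['img'],cv2.COLOR_BGR2HSV); u=proj(d,[(.677,.188,.066)])[0]
    m=cv2.inRange(g,(45,100,40),(80,255,255)); q,l,s,ct=cv2.connectedComponentsWithStats(m)
    c=[(np.hypot(*(ct[i]-u)),ct[i],s[i,4]) for i in range(1,q) if s[i,4]>15]; b=min(c,key=lambda t:t[0]); print(u,b); U.append(b[1])
for z in(.06,.065,.07): print(z,plane(D[0],[U[0]],z),plane(D[2],[U[2]],z))
print(tri(D[0],U[0],D[2],U[2]),tri(D[1],U[1],D[2],U[2]),tri(D[0],U[0],D[1],U[1]))
C=[.495,.199,.06]
cv2.imwrite('pics/c7.png',np.hstack([cv2.resize(D[0]['img'],(440,330)),cv2.resize(D[2]['img'][85:225,105:255],(354,330))]))
# door elevation: frame corners
CC={}
for d,box in((D[1],(300,220,450,330)),(D[2],(110,90,260,220))):
    h=cv2.cvtColor(d['img'],cv2.COLOR_BGR2HSV); m=cv2.inRange(h,(5,170,90),(18,255,255)); k=m*0; x0,y0,x1,y1=box; k[y0:y1,x0:x1]=m[y0:y1,x0:x1]
    c=max(cv2.findContours(k,0,2)[0],key=cv2.contourArea); hu=cv2.convexHull(c)
    for e in np.arange(1.5,20,.5):
        a=cv2.approxPolyDP(hu,e,True)
        if len(a)==4: break
    print(a.reshape(-1,2).tolist())
E
```

```text
[0.5958899  0.21101935 0.29195844] 3.2023536036724343
[296.54409015 112.54610551] (np.float64(0.8767053334355182), array([296.34498834, 111.69230769]), np.int32(429))
[313.71425156 293.41703458] (np.float64(1.0490722859534323), array([314.64705882, 293.89705882]), np.int32(68))
[251.89795821 160.78253652] (np.float64(1.22274450659159), array([251.37837838, 159.67567568]), np.int32(37))
0.06 [[0.67811598 0.18790277 0.06      ]] [[0.68281045 0.19856102 0.06      ]]
0.065 [[0.67800423 0.18824947 0.065     ]] [[0.67973452 0.19426719 0.065     ]]
0.07 [[0.67789248 0.18859617 0.07      ]] [[0.67665859 0.18997337 0.07      ]]
(array([0.67713208, 0.18911197, 0.07049641]), np.float64(0.0017784245568754334)) (array([0.67715183, 0.1915923 , 0.06857565]), np.float64(0.001092088166762049)) (array([0.67716961, 0.19007083, 0.06767513]), np.float64(0.0036107796526773372))
[[427, 248], [370, 312], [328, 293], [381, 237]]
[[204, 109], [238, 160], [167, 207], [130, 151]]
```

View pics/c7.png

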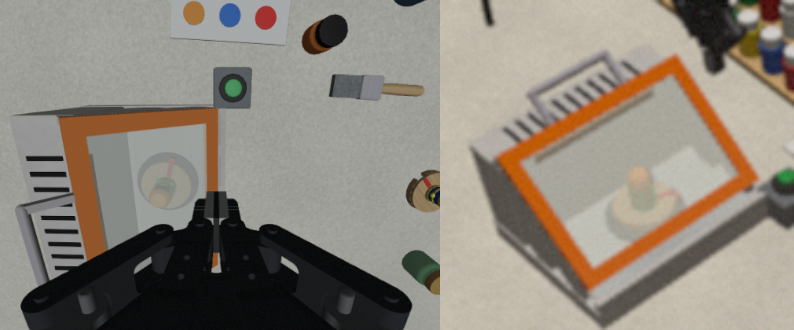

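The picture shows the door lying flat on the cabinet with the figure inside, and the wrist view has the green button at (296,112). I go to (0.678, 0.1885) with the fingers shut.

Call:
{"api": "jog_arm", "payload": {
  "deltas": [
    [4,1.4,0,0,0,0,0],
    [8.1,2.7,0,0,0,0,0],
    [8.1,2.7,4,0,0,0,0],
    [8.1,2.7,8,0,0,0,0],
    [8.1,2.7,12,0,0,0,0]
  ]
}}

```text
clock: 32.4
ee_pos: [0.6787, 0.1878, 0.1704]
orientation: [-3.14, -0.086, -0.0]
wrist_force: [0.3, 0.0, -0.8]
width: -0.004
finger_force: 0.0
```

Call:
{"api": "jog_arm", "payload": {
  "deltas": [
    [0,0,3,0,0,0,0],
    [0,0,6,0,0,0,0],
    [0,0,8.5,0,0,0,0],
    [0,0,8.5,0,0,0,0],
    [0,0,8.5,0,0,0,0]
  ]
}}

```text
clock: 32.9
ee_pos: [0.6788, 0.188, 0.0873]
orientation: [3.14, 0.087, -0.0]
wrist_force: [-0.1, 0.9, 0.6]
width: 0.002
finger_force: 0.0
```

```bash
python3 -c "
from h import *
o=get_obs();print(o['ee_pos'],o['wrist_force'],row((.678,.1885,.07)))"
```

```text
[0.67876335 0.18798127 0.08728198] [-0.11894605  0.8966376   0.62900451] ([-0.07, -0.06, 1.73], [0.0, 0.0, 0.0])
```

Call:
{"api": "jog_arm", "payload": {
  "deltas": [
    [0,0,0.4,0,0,0,0],
    [0,0,0.8,0,0,0,0],
    [0,0,1.2,0,0,0,0],
    [0,0,1.6,0,0,0,0],
    [0,0,1.8,0,0,0,0]
  ]
}}

```text
clock: 33.4
ee_pos: [0.6788, 0.1879, 0.069]
orientation: [-3.14, -0.086, -0.001]
wrist_force: [-0.3, -0.2, 2.4]
width: 0.0
finger_force: 1.6
```

Call:
{"api": "jog_arm", "payload": {
  "deltas": [
    [0,0,0.1,0,0,0,0],
    [0,0,0.2,0,0,0,0],
    [0,0,0.3,0,0,0,0],
    [0,0,0.4,0,0,0,0],
    [0,0,0.4,0,0,0,0]
  ]
}}

```text
clock: 33.9
ee_pos: [0.6788, 0.1879, 0.0661]
orientation: [-3.14, -0.087, -0.001]
wrist_force: [-2.9, 0.8, 9.4]
width: -0.002
finger_force: 4.6
```

Call:
{"api": "jog_arm", "payload": {
  "deltas": [
    [0,0,0.1,0,0,0,0],
    [0,0,0.2,0,0,0,0],
    [0,0,0.2,0,0,0,0],
    [0,0,0.3,0,0,0,0],
    [0,0,0.3,0,0,0,0]
  ]
}}

```text
clock: 34.4
ee_pos: [0.6789, 0.1879, 0.0658]
orientation: [-3.14, -0.088, -0.004]
wrist_force: [-9.7, -0.8, 25.3]
width: 0.0
finger_force: 12.5
```

The force rises to 25 N with no further travel, so the button has bottomed. I retract.

Call:
{"api": "jog_arm", "payload": {
  "deltas": [
    [0,0,-1,0,0,0,0],
    [0,0,-4,0,0,0,0],
    [0,0,-8,0,0,0,0],
    [0,0,-12,0,0,0,0],
    [0,0,-16,0,0,0,0]
  ]
}}

```text
clock: 34.9
ee_pos: [0.678, 0.1875, 0.2228]
orientation: [3.14, 0.086, -0.002]
wrist_force: [0.4, 0.5, 0.3]
width: -0.002
finger_force: 0.0
```

Call:
{"api": "jog_arm", "payload": {
  "deltas": [
    [0,0,0,0,0,0,0],
    [0,0,0,0,0,0,0],
    [0,0,0,0,0,0,0],
    [0,0,0,0,0,0,0],
    [0,0,0,0,0,0,0]
  ]
}}

```text
clock: 35.4
ee_pos: [0.6781, 0.1876, 0.2205]
orientation: [3.139, 0.086, -0.003]
wrist_force: [-1.0, 0.5, 0.4]
width: 0.006
finger_force: 0.0
```

```bash
python3 - <<'E'
from h import *
T=cam('side'); h=cv2.cvtColor(T['img'],cv2.COLOR_BGR2HSV)
m=cv2.inRange(h,(5,170,90),(18,255,255)); k=m*0; k[90:220,110:260]=m[90:220,110:260]
c=max(cv2.findContours(k,0,2)[0],key=cv2.contourArea); print(cv2.approxPolyDP(cv2.convexHull(c),2,True).reshape(-1,2).tolist(), get_obs()['ee_pos'],get_obs()['wrist_force'])
print(manip.close_job())
E
```

```text
[[204, 109], [238, 160], [167, 206], [130, 151]] [0.67828618 0.18764107 0.22077121] [ 0.03898148 -0.19850923 -0.04410628]
the job is handed in; nothing more can be done
None
```

I handed the job in at about 35 s: the orange astronaut measured within 0.3 mm of the tray centre and 0.5° of the key, the door met its shut stop, and the start button was pressed until it bottomed, then released (no verdict was returned).

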